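# Square bottles back into the bench block in order of size

### The job

Tidy the four square amber bottles away into the wooden bottle block, in order of size: each one upright in the pocket cut for it, the smallest bottle in the smallest pocket through to the largest in the largest. Turn each bottle square to its pocket so that it goes fully home, lower them in gently without dropping or tipping any, and leave the tub, the tape and the cork block where they are.

Things in the scene. Friction and masses are not known exactly. Their poses are not given: they have to be found in the camera images.
- bottle_a: the second smallest of four square amber bottles, loose and upright on the bench, about 90 g. Body 42 x 42 mm, 46 mm high (lowest 7 mm taper in by 3 mm a side); then 10 mm of sloping shoulder and neck; then a round black cap, 28 mm across, 24 mm high: 80 mm in all. Origin: centre of the underside; z up, x and y square to the flat sides (quarter turns are alike).
- bottle_b: the largest of four square amber bottles, loose and upright on the bench, about 310 g. Body 67 x 67 mm, 76 mm high (lowest 7 mm taper in by 3 mm a side); then 10 mm of sloping shoulder and neck; then a round black cap, 40 mm across, 24 mm high: 110 mm in all. Origin: centre of the underside; z up, x and y square to the flat sides (quarter turns are alike).
- bottle_c: the smallest of four square amber bottles, loose and upright on the bench, about 45 g. Body 30 x 30 mm, 32 mm high (lowest 7 mm taper in by 3 mm a side); then 10 mm of sloping shoulder and neck; then a round black cap, 22 mm across, 24 mm high: 66 mm in all. Origin: centre of the underside; z up, x and y square to the flat sides (quarter turns are alike).
- bottle_d: the second largest of four square amber bottles, loose and upright on the bench, about 170 g. Body 54 x 54 mm, 60 mm high (lowest 7 mm taper in by 3 mm a side); then 10 mm of sloping shoulder and neck; then a round black cap, 34 mm across, 24 mm high: 94 mm in all. Origin: centre of the underside; z up, x and y square to the flat sides (quarter turns are alike).
- rack: the bottle block: brown wood, black floors in the pockets, 288 (x) x 99 (y) x 30 mm, fixed flat on the bench at any angle. Origin: centre of the underside. Square pockets in a row on its x axis, sides along x and y, floor at z = 8 mm: 40 mm wide at x = -114, 53 at -57.5, 66 at +12, 79 mm at +94.5 mm. Each bottle has 5 to 6 mm of play a side in its pocket and does not enter a smaller one.
- tub: bystander: round clear plastic tub with a white lid, 74 mm in diameter, 64 mm high, loose; origin at the centre of its underside
- tape: bystander: bare cardboard-brown roll of tape lying flat, 92 mm outside and 76 mm inside diameter, 25 mm high, loose; origin at the centre of its underside
- cork: bystander: cork sanding block, 60 by 115 mm (its x and y), 34 mm high, loose; origin at the centre of its underside
Mind the look-alikes: they are no part of the job. What is shaped like the bottle_b but green or turquoise is not meant.

How it is judged:
By the outcome, as a careful person would: the job done as asked, in the order asked, and still so for the second after the job is handed in, with the robot touching nothing.
It also fails if it takes over 109 s, if anything falls off the work surface, if the arm or the gripper's body presses on something with over 40 N, if the wrist force passes 120 N, or if a joint passes its speed limit or range.

### The arm

A 6-joint arm with a two-finger parallel gripper is mounted at the origin on the work surface. World frame = base frame: x ahead of the robot, y to its left, z up, the work surface at z = 0. Lengths are in m, angles in rad, forces in N, time in s.
With the tool pointing down it reaches from about 0.35 to 0.725 m from the base axis. Payload 6 kg.
Tool frame: the origin (TCP) lies on the front face of the gripper's body, between the roots of the fingers; the fingertips stand 73 mm ahead of it and the grasp point (between the pads) lies 54 mm ahead of it; z points along the fingers, y is the direction in which the jaws open and shut (so a half turn about z gives the same grasp; the last joint's range is limited). The gripper opens to 85 mm and grips with 20 to 120 N. Pads are 22 mm wide; open, the fingers measure 114 mm over their backs; the gripper's body (76 mm by 85 mm) begins 54 mm behind the grasp point. The pads swing forward as they close: fully open they stand 13 mm farther back than shut.
Start: joints at [1.441, 0.04, 0.085, 0, -1.615, -0.334], TCP at [0.268, 0.537, 0.304] pointing down, gripper open.
Joint ranges: [-2.56, 2.56], [-1.29, 2.01], [-1.08, 1.49], [-3.29, 1.98], [-2.81, -0.18], [-2.99, 2.99]. Speed limits (rad/s): [2.57, 2.57, 3.01, 3.14, 3.14, 3.14].

### API

Orientations are given as a unit quaternion [w, x, y, z].
In Python, from rig import robot, imaging, close_job gives the robot as it stands.
- The arm moves only by the tool apply_moves, never from a script. Its argument "commands" is one flat list of numbers, 7 for each row, row after row: the shift along the tool's x, y, z scaled (see below), then the turn, a rotation vector about the tool's x, y, z scaled (see below), then the closure, from -1 (fully open) to 1 (shut). In form: [dx, dy, dz, wx, wy, wz, grip, dx, dy, dz, wx, wy, wz, grip, ...]. A call has 1 to 5 rows; each row shifts and turns the commanded pose from where the row before left it, along the tool's axes as they then stand; what a row does not reach is not made up. The controller multiplies each number of a shift by 250 mm and each number of a turn by 2 rad. A row lasts 1/10 s, in which the tool goes at most 50 mm and 8.59 degrees, less where a joint would pass 70% of its speed; a pose out of reach is approached as far as the arm can. A call with a number of a shift or a turn outside -1 to 1 is refused whole. A call with a gripper value outside its range is refused whole. The fingers move at their own pace and stop on an object; "grip_force" is the grip in N (left out, the last holds). Time passes only in rows, so rows that do not move let the fingers close. It gives the time, the measured TCP pose, the force and the opening at its end, in the units of the state.
- robot.get_obs(): the state, without advancing time (a new reading comes with each control period).
- imaging.capture(name): name is "scene" or "top"; returns the picture (400x640x3 uint8, red, green, blue); there is no depth.
- imaging.calibration(name): a dict with "fx", "fy", "cx", "cy" (pixels), "origin" and "rotation" of the camera in the world. Camera axes: x right, y down, z forward; pixel columns grow to the right and rows downward; lengths in m; the calibration is good to about 2 mm. A picture is of the moment at which its call begins. calibration takes no time and is no camera call.
- close_job(): hands the job in, once; it reports no verdict.
The state is a dict: "clock": time; "q": joint angles; "qd": joint speeds; "tau": joint torques, N m; "ee_pos": TCP position; "eef_rot": TCP orientation; "contact_force": force on the tool from outside, world axes, zero at the start; "wrist_torque": the same for the moment, N m; "grip_width": finger opening in m.
Only numpy, scipy, OpenCV 4.12 (cv2) and the standard library are available. Lean on these libraries where they do the work, as an engineer would, in place of code of your own. Each camera call takes 0.05 s, during which the arm holds its last target.

## Working session

There is one attempt and no reset: what is moved stays moved. The work goes in short steps, Python scripts to look and compute and a tool call to move; the robot and the scene stay as the last step left them, time stands still between calls to the robot, and variables do not carry over. Pictures are saved under pics/ and viewed, and the job is handed in when it is done.

Besides the shell and the picture viewer there is one more tool, called after "Emit:" in YAML: its name, and indented under it one key for each argument. apply_moves: Moves the arm, as the interface text tells. Its arguments: {"type":"object","properties":{"commands":{"type":"array","items":{"type":"number","minimum":-1,"maximum":1}},"grip_force":{"type":"number"}},"required":["commands"]}

```bash
ls; mkdir -p pics
python3 - <<'E'
from rig import robot, imaging
import cv2
for n in ["scene","top"]:
    im=imaging.capture(n); cv2.imwrite(f"pics/{n}0.png",im[:,:,::-1]); print(n,imaging.calibration(n))
o=robot.get_obs(); print(o)
E
```

```text
pics
scene {'fx': 480.5515987402896, 'fy': 480.5515987402896, 'cx': 316.0896477683571, 'cy': 198.05261235678893, 'origin': array([1.00350125, 0.37755535, 1.08816192]), 'rotation': array([-0.09177727,  0.3504085 ,  0.90288921, -0.23147765])}
top {'fx': 379.67862167257414, 'fy': 379.67862167257414, 'cx': 316.3781366069065, 'cy': 198.5571964777177, 'origin': array([ 0.40800041, -0.05772784,  1.2524112 ]), 'rotation': array([ 0.0532669 , -0.69853803,  0.71096833, -0.06108431])}
{'clock': 0.1, 'q': array([ 1.44068496e+00,  4.07834623e-02,  8.38812421e-02, -4.35588054e-04,
       -1.61548152e+00, -3.33724638e-01]), 'qd': array([-0.00186552, -0.00228084,  0.00338503,  0.00234376,  0.00062463,
        0.001404  ]), 'tau': array([-4.91473023e-03, -3.69345474e+01,  3.48280942e+01,  6.95183650e+00,
       -4.53669374e-03,  6.94159823e-07]), 'ee_pos': array([0.26825493, 0.53649129, 0.30293909]), 'eef_rot': array([ 8.11712053e-04,  9.73229209e-01, -2.29835220e-01, -1.35792386e-04]), 'contact_force': array([0.35100072, 0.79097815, 0.60429023]), 'wrist_torque': array([-0.04143494, -0.0029578 ,  0.00278317]), 'grip_width': 0.08540937383801962}
```

View pics/scene0.png

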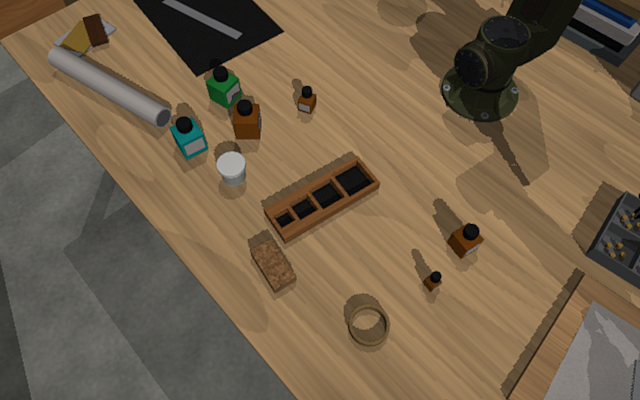

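View pics/top0.png

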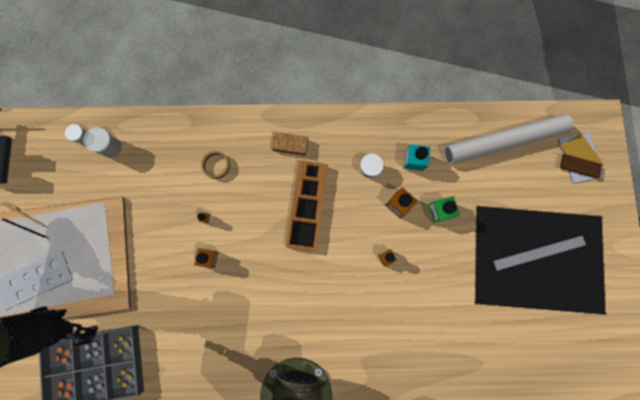

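Run:
```python
import cv2, numpy as np
s=cv2.imread("pics/scene0.png"); t=cv2.imread("pics/top0.png")
def crop(im,x,y,w,h,k): 
    c=cv2.resize(im[y:y+h,x:x+w],None,fx=k,fy=k,interpolation=cv2.INTER_CUBIC)
    for i in range(0,w,10): cv2.putText(c,str(x+i),(i*k,8),0,0.3,(255,255,255),1); cv2.line(c,(i*k,10),(i*k,14),(255,255,255),1)
    for i in range(0,h,10): cv2.putText(c,str(y+i),(0,i*k+4),0,0.3,(255,255,255),1); cv2.line(c,(20,i*k),(24,i*k),(255,255,255),1)
    return c
A=crop(s,170,60,100,75,6); cv2.imwrite("pics/cA.png",crop(s,170,60,160,100,5))
cv2.imwrite("pics/cB.png",crop(s,410,200,100,100,6))
cv2.imwrite("pics/cC.png",crop(s,240,140,150,110,5))
cv2.imwrite("pics/cD.png",crop(t,350,130,120,145,4))
cv2.imwrite("pics/cE.png",crop(t,180,120,155,155,4)[:600])
```

```text
(no output)
```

View pics/cA.png

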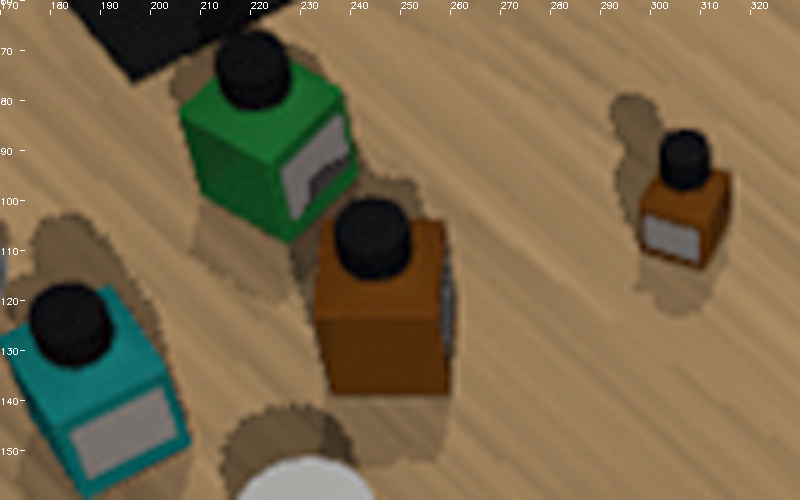

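View pics/cB.png

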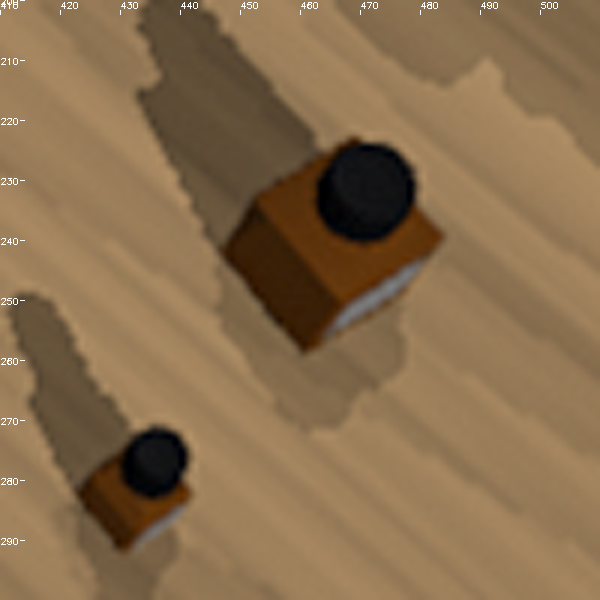

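View pics/cC.png

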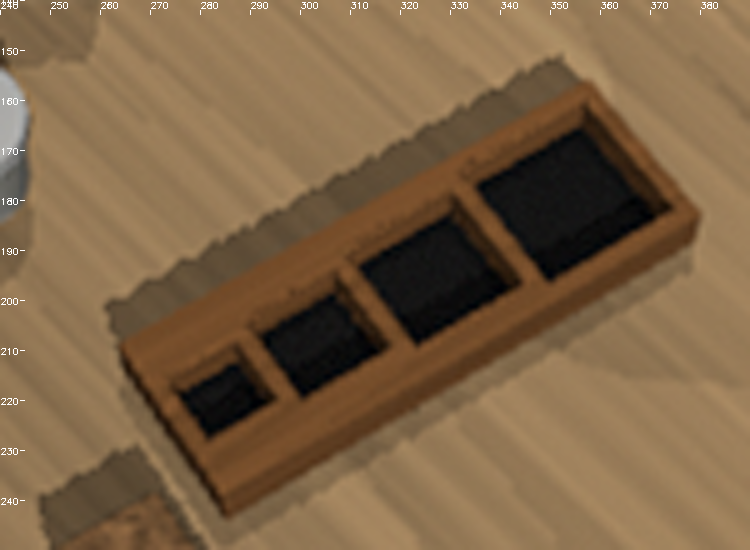

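View pics/cD.png

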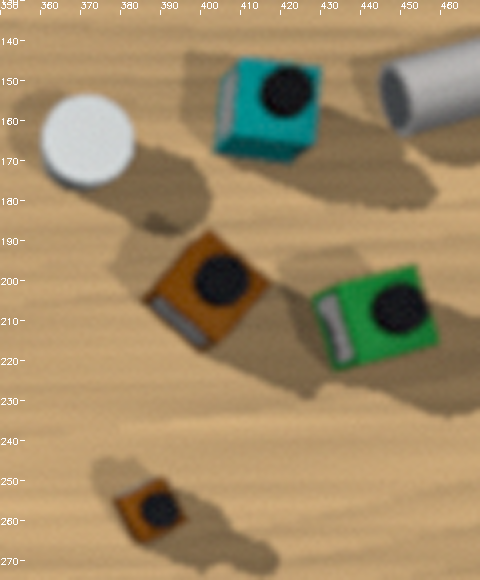

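View pics/cE.png

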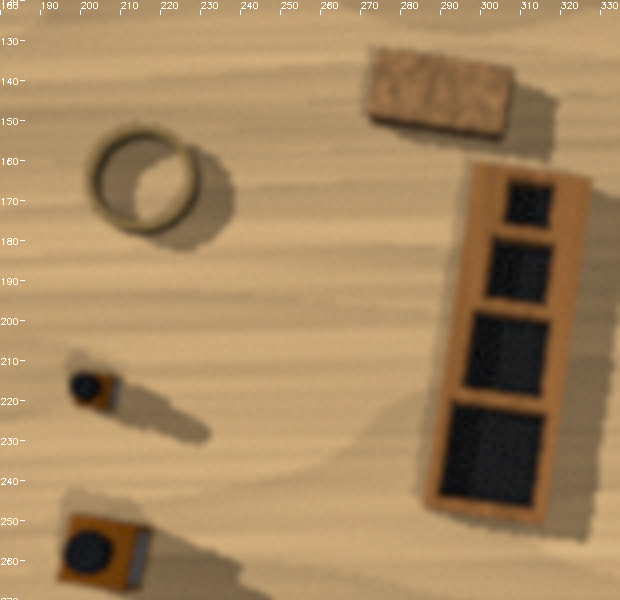

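```bash
cat > h.py <<'E'
import numpy as np
from rig import robot, imaging
from scipy.optimize import least_squares
from scipy.spatial.transform import Rotation as R
def rot(q): return R.from_quat([q[1],q[2],q[3],q[0]]).as_matrix()
C={n:imaging.calibration(n) for n in("scene","top")}
def proj(n,P):
    c=C[n]; p=(np.atleast_2d(P)-c["origin"])@rot(c["rotation"]); return np.c_[c["fx"]*p[:,0]/p[:,2]+c["cx"],c["fy"]*p[:,1]/p[:,2]+c["cy"]]
def ray(n,uv,z):
    c=C[n]; d=rot(c["rotation"])@[(uv[0]-c["cx"])/c["fx"],(uv[1]-c["cy"])/c["fy"],1]; o=c["origin"]; return o+d*(z-o[2])/d[2]
E
cat > fit.py <<'E'
from h import *
B=dict(a=(.042,.046,.080),b=(.067,.076,.110),c=(.030,.032,.066),d=(.054,.060,.094))
cap=dict(c=dict(top=(201.6,216.5),scene=(435.8,277)),d=dict(top=(202,258),scene=(471,232)),b=dict(top=(405.2,200),scene=(244.6,107.8)),a=dict(top=(390,257.5),scene=(307,91.8)))
cor=dict(b=dict(top=[(402,187.8),(417.5,200.8)],scene=[(235.4,104),(258.6,104.4),(233.6,123.6),(259,123.6)]),
a=dict(scene=[(316,94.4),(299,100),(312.4,103)],top=[(396.7,260),(386.7,266)]),
d=dict(scene=[(452.7,233),(469.2,222.8),(483.8,239.5),(466.3,250.8)],top=[(197.5,248.5),(194.5,265.3)]),
c=dict(scene=[(424.2,282),(441.7,281.7),(433,287.5)],top=[(198,220)]))
for k,(w,hb,H) in B.items():
    for n in cap[k]: print(k,n,ray(n,cap[k][n],H-.012)[:2].round(4))
    x0=ray("scene",cap[k]["scene"],H-.012)
    def pts(p):
        c,s=np.cos(p[2]),np.sin(p[2]); q=w/2*np.array([[1,1],[1,-1],[-1,-1],[-1,1]]); return np.c_[q@np.array([[c,s],[-s,c]])+p[:2],np.full(4,hb)]
    def f(p):
        r=[]
        for n in cap[k]: r+=list((proj(n,[p[0],p[1],H-.012])[0]-cap[k][n])*2)
        for n in cor[k]:
            m=proj(n,pts(p))
            for u in cor[k][n]:
                d=m-u; r+=list(d[np.argmin((d**2).sum(1))])
        return np.array(r)
    best=min((least_squares(f,[x0[0],x0[1],y]) for y in np.linspace(0,np.pi/2,7)),key=lambda s:s.cost)
    p=best.x; print("  ",k,p[:2].round(4),"yaw",round(np.degrees(p[2])%90,1),"rms",round(np.sqrt(np.mean(best.fun**2)),2),"reach",np.hypot(*p[:2]).round(3))
rk=dict(scene=[(264.4,208.4),(358,157),(380,183),(284.4,238.4)],top=[(298.2,160.5),(328,164.5),(316.2,250.5),(286,246.2)])
# order: small-left.. fit with nearest corners
def rp(p,q,z):
    c,s=np.cos(p[2]),np.sin(p[2]); q=np.array(q); return np.c_[q@np.array([[c,s],[-s,c]])+p[:2],np.full(len(q),z)]
q=[[.144,.0495],[.144,-.0495],[-.144,-.0495],[-.144,.0495]]
def f(p):
    r=[]
    for n in rk:
        m=proj(n,rp(p,q,.03))
        for u in rk[n]:
            d=m-u; r+=list(d[np.argmin((d**2).sum(1))])
    return np.array(r)
c0=ray("top",(307,205),.03)
b=min((least_squares(f,[c0[0],c0[1],y]) for y in np.pi+np.radians([-25,-10,0,10,25])),key=lambda s:s.cost)
p=b.x;print("rack",p[:2].round(4),np.degrees(p[2]).round(1),b.fun.round(1))
for n,x in zip("cadb",(-.114,-.0575,.012,.0945)):
    P=rp(p,[[x,0]],.008); print(n,P[0].round(4),proj("top",P).round(1),proj("scene",P).round(1),np.hypot(*P[0,:2]).round(3))
for nm,n,uv,z in (("tub","top",(372,164),.064),("cork","top",(290,142),.034),("tape","top",(216,165),.0125),("green","top",(450,206.5),.098),("turq","top",(421.5,153),.098)): print(nm,ray(n,uv,z).round(3))
E
python3 fit.py
```

```text
a top [ 0.4131 -0.2966]
a scene [ 0.4141 -0.2981]
   a [ 0.4135 -0.2973] yaw 29.1 rms 0.81 reach 0.509
b top [ 0.5873 -0.3463]
b scene [ 0.5889 -0.3477]
   b [ 0.5877 -0.3461] yaw 48.1 rms 0.8 reach 0.682
c top [0.5522 0.2914]
c scene [0.5541 0.2918]
   c [0.5546 0.2917] yaw 87.7 rms 1.12 reach 0.627
d top [0.422  0.2782]
d scene [0.4234 0.2776]
   d [0.4233 0.2777] yaw 79.9 rms 0.64 reach 0.506
rack [ 0.589  -0.0432] 170.8 [-0.5  0.1  0.2 -1.3  0.7 -0.3  0.3  0.7  0.6 -0.8  0.4 -0.6 -0.2  0.2
 -0.6  0.1]
c [ 0.7015 -0.0614  0.008 ] [[312.3 172.1]] [[285.1 221.5]] 0.704
a [ 0.6457 -0.0524  0.008 ] [[309.9 188.4]] [[304.1 210.5]] 0.648
d [ 0.5771 -0.0413  0.008 ] [[306.8 208.9]] [[327.  197.4]] 0.579
b [ 0.4957 -0.028   0.008 ] [[303.2 233.6]] [[353.2 182.3]] 0.496
tub [ 0.712 -0.254  0.064]
cork [0.799 0.011 0.034]
tape [0.73  0.261 0.012]
green [ 0.565 -0.483  0.098]
turq [ 0.736 -0.406  0.098]
```

```bash
cat > ov.py <<'E'
from h import *
import cv2
B=dict(a=(.042,.046,.080,.014),b=(.067,.076,.110,.02),c=(.030,.032,.066,.011),d=(.054,.060,.094,.017))
def over(im,n,k,x,y,yaw,K=10,half=20,z0=0):
    w,hb,H,r=B[k]; t=np.radians(yaw); Rm=np.array([[np.cos(t),np.sin(t)],[-np.sin(t),np.cos(t)]])
    u0=proj(n,[x,y,H/2])[0]; x0,y0=int(u0[0])-half,int(u0[1])-half
    c=cv2.resize(im[y0:y0+2*half,x0:x0+2*half],None,fx=K,fy=K,interpolation=cv2.INTER_CUBIC)
    c=cv2.convertScaleAbs(c,alpha=1.5,beta=20)
    def L(q,z,col):
        P=proj(n,np.c_[np.array(q)+[x,y],np.full(len(q),z+z0)]); P=((P-[x0,y0]+.5)*K).astype(int); cv2.polylines(c,[P.reshape(-1,1,2)],True,col,1); return P
    s=np.array([[1,1],[1,-1],[-1,-1],[-1,1]])
    L(s*(w/2)@Rm,hb,(0,255,255)); L(s*(w/2)@Rm,.007,(0,255,0)); L(s*(w/2-.003)@Rm,0,(255,255,0))
    a=np.linspace(0,2*np.pi,40)[:-1]; L(r*np.c_[np.cos(a),np.sin(a)],H,(255,0,255)); L(r*np.c_[np.cos(a),np.sin(a)],H-.024,(255,0,255))
    return c
E
cat > o1.py <<'E'
from ov import *
s=cv2.imread("pics/scene0.png"); t=cv2.imread("pics/top0.png")
E_=dict(a=(.4135,-.2973,29.1),b=(.5877,-.3461,48.1),c=(.554,.2917,80),d=(.4233,.2777,79.9))
rows=[]
for n,im in(("scene",s),("top",t)): rows.append(np.hstack([cv2.resize(over(im,n,k,*E_[k],half={'a':15,'b':20,'c':11,'d':20}[k],K=10),(195,195)) for k in "abcd"]))
cv2.imwrite("pics/o1.png",np.vstack(rows))
for k in "cdab":
  pass
o=[np.hstack([cv2.resize(over(im,n,k,*E_[k],half={'a':14,'b':20,'c':11,'d':18}[k],K=16),(300,300)) for k in kk]) for kk in("cd","ab") for n,im in(("scene",s),("top",t))]
cv2.imwrite("pics/o2.png",np.vstack(o[:2])); cv2.imwrite("pics/o3.png",np.vstack(o[2:]))
E
python3 o1.py
```

```text
(no output)
```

View pics/o2.png

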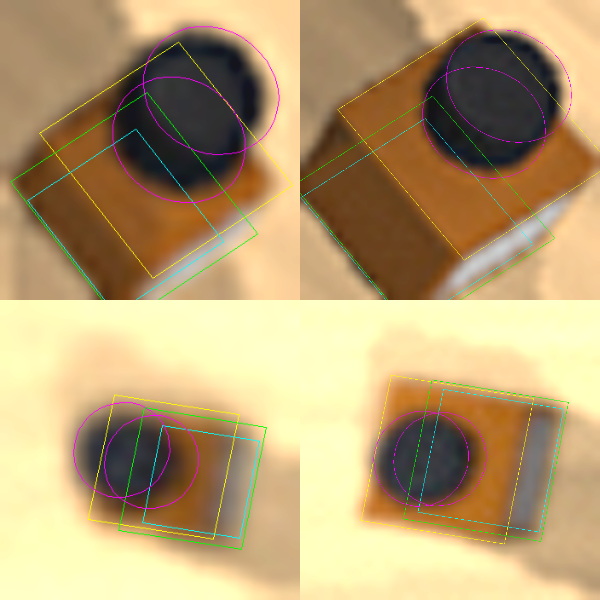

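View pics/o3.png

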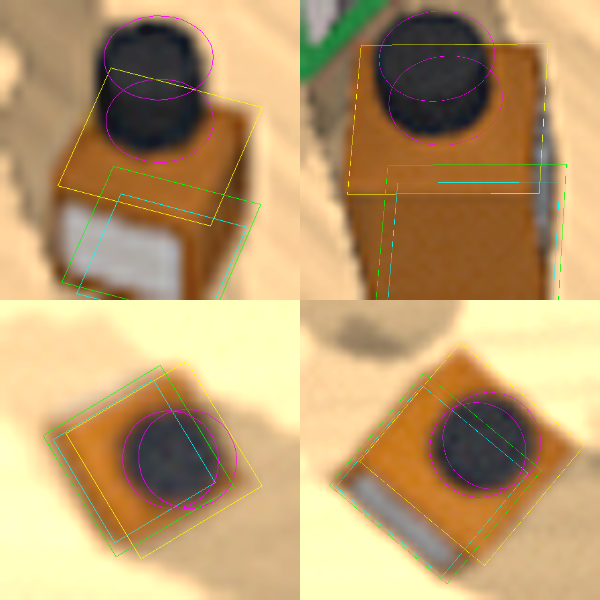

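```bash
cat > go.py <<'E'
import sys; from h import *
# usage: go.py x y z phi [rows]
x,y,z,phi=map(float,sys.argv[1:5]); N=int(sys.argv[5]) if len(sys.argv)>5 else 0
o=robot.get_obs(); M=rot(o["eef_rot"]); p=o["ee_pos"]
ph=np.radians(phi); T=np.array([[np.cos(ph),np.sin(ph),0],[np.sin(ph),-np.cos(ph),0],[0,0,-1]]).T
T=np.array([[np.cos(ph),np.sin(ph),0],[np.sin(ph),-np.cos(ph),0],[0,0,-1]])  # columns: x,y,z
T=np.stack([[np.cos(ph),np.sin(ph),0],[np.sin(ph),-np.cos(ph),0],[0,0,-1]],1)
d=np.array([x,y,z])-p; w=R.from_matrix(M.T@T).as_rotvec()
N=N or int(max(np.ceil(np.linalg.norm(d)/.05),np.ceil(np.degrees(np.linalg.norm(w))/8.5),1))
print("t",o["clock"],"pos",p.round(4),"phi",np.degrees(np.arctan2(M[1,0],M[0,0])).round(2),"tilt",np.degrees(np.arccos(-M[2,2])).round(2),"grip",round(o["grip_width"],4),"F",o["contact_force"].round(1))
# rows: tool-frame rotates during turn -> express each row's shift in its then-current frame
out=[]
W=M.copy()
for i in range(N):
    out.append(np.r_[W.T@d/N/.25,w/N/2].round(4)); W=W@R.from_rotvec(w/N).as_matrix()
print("N",N); [print(list(map(float,r))) for r in out]
E
python3 go.py .554 .2917 .2 -10
```

```text
t 0.1 pos [0.2683 0.5365 0.3029] phi -26.57 tilt 0.09 grip 0.0854 F [0.4 0.8 0.6]
N 8
[0.1825, 0.0455, 0.0516, 0.0001, 0.0, -0.0181]
[0.1808, 0.052, 0.0516, 0.0001, 0.0, -0.0181]
[0.1788, 0.0586, 0.0515, 0.0001, 0.0, -0.0181]
[0.1765, 0.065, 0.0515, 0.0001, 0.0, -0.0181]
[0.1741, 0.0713, 0.0515, 0.0001, 0.0, -0.0181]
[0.1714, 0.0776, 0.0515, 0.0001, 0.0, -0.0181]
[0.1685, 0.0838, 0.0515, 0.0001, 0.0, -0.0181]
[0.1653, 0.0898, 0.0515, 0.0001, 0.0, -0.0181]
```

Emit:
apply_moves:
  commands: [0.18,0.046,0.05,0,0,-0.018,-1,0.18,0.052,0.05,0,0,-0.018,-1,0.18,0.058,0.05,0,0,-0.018,-1,0.176,0.065,0.05,0,0,-0.018,-1,0.174,0.071,0.05,0,0,-0.018,-1]
  grip_force: 30

```text
clock: 0.6
ee_pos: [0.4474, 0.3825, 0.2406]
eef_rot: [0.0, 0.99, -0.141, -0.0]
contact_force: [-0.3, -0.0, 0.1]
grip_width: 0.0857
```

Emit:
apply_moves:
  commands: [0.17,0.078,0.05,0,0,-0.018,-1,0.168,0.084,0.05,0,0,-0.018,-1,0.165,0.09,0.05,0,0,-0.018,-1,0,0,0,0,0,0,-1,0,0,0,0,0,0,-1]

```text
clock: 1.1
ee_pos: [0.5533, 0.2909, 0.2026]
eef_rot: [0.001, 0.996, -0.089, -0.001]
contact_force: [-0.5, 0.1, 0.5]
grip_width: 0.0854
```

```bash
python3 go.py .5540 .2917 .113 -10 2
```

```text
t 1.1 pos [0.5533 0.2909 0.2026] phi -10.22 tilt 0.13 grip 0.0854 F [-0.5  0.1  0.5]
N 2
[0.0013, -0.0021, 0.1793, 0.0004, 0.0003, -0.001]
[0.0012, -0.0019, 0.1793, 0.0004, 0.0003, -0.001]
```

Emit:
apply_moves:
  commands: [0.0013,-0.002,0.12,0,0,0,-1,0.0013,-0.002,0.12,0,0,0,-1,0,0,0.08,0,0,0,-1,0,0,0.04,0,0,0,-0.5,0,0,0,0,0,0,0]

```text
clock: 1.6
ee_pos: [0.5527, 0.2934, 0.1129]
eef_rot: [0.001, 0.996, -0.087, -0.001]
contact_force: [0.4, 0.1, 0.5]
grip_width: 0.0586
```

Emit:
apply_moves:
  commands: [0,0,0,0,0,0,0.2,0,0,0,0,0,0,0.4,0,0,0,0,0,0,0.6,0,0,0,0,0,0,0.8,0,0,0,0,0,0,1]

```text
clock: 2.1
ee_pos: [0.5543, 0.2934, 0.1157]
eef_rot: [-0.001, 0.996, -0.088, 0.001]
contact_force: [-0.8, 1.1, 6.4]
grip_width: 0.0207
```

```bash
python3 - <<'E'
from h import *; import cv2
s=imaging.capture("scene")[:,:,::-1]; cv2.imwrite("pics/g1.png",cv2.resize(s[200:340,350:510],None,fx=5,fy=4.28,interpolation=cv2.INTER_CUBIC))
E
python3 go.py .554 .2917 .2 -10
```

```text
t 2.15 pos [0.5543 0.2934 0.1157] phi -10.06 tilt 0.16 grip 0.0208 F [-0.8  1.   6.5]
N 2
[0.0003, 0.0032, -0.1687, -0.0005, -0.0005, -0.0003]
[0.0001, 0.0033, -0.1687, -0.0005, -0.0005, -0.0003]
```

View pics/g1.png

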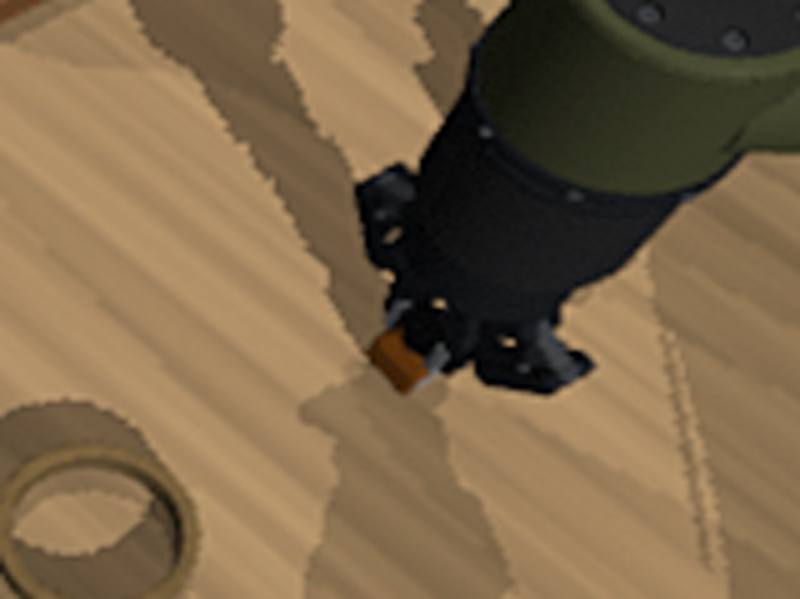

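Emit:
apply_moves:
  commands: [0,0,-0.04,0,0,0,1,0,0,-0.1,0,0,0,1,0,0,-0.12,0,0,0,1,0,0,-0.08,0,0,0,1,0,0,0,0,0,0,1]

```text
clock: 2.65
ee_pos: [0.5548, 0.2934, 0.2032]
eef_rot: [-0.002, 0.996, -0.088, 0.002]
contact_force: [0.7, 1.2, -0.7]
grip_width: 0.0209
```

```bash
python3 - <<'E'
from h import *; import cv2
s=imaging.capture("scene")[:,:,::-1]; cv2.imwrite("pics/g2.png",cv2.resize(s[180:320,350:510],None,fx=5,fy=4.28,interpolation=cv2.INTER_CUBIC))
E
python3 go.py .7015 -.0614 .2 -9.2 10
```

```text
t 2.7 pos [0.5541 0.2932 0.2007] phi -10.08 tilt 0.16 grip 0.0206 F [ 0.3  1.4 -1.5]
N 10
[0.0829, 0.1293, 0.0001, -0.0001, -0.0001, -0.0008]
[0.0827, 0.1295, 0.0001, -0.0001, -0.0001, -0.0008]
[0.0825, 0.1296, 0.0002, -0.0001, -0.0001, -0.0008]
[0.0823, 0.1297, 0.0002, -0.0001, -0.0001, -0.0008]
[0.0821, 0.1298, 0.0002, -0.0001, -0.0001, -0.0008]
[0.0819, 0.13, 0.0002, -0.0001, -0.0001, -0.0008]
[0.0817, 0.1301, 0.0002, -0.0001, -0.0001, -0.0008]
[0.0815, 0.1302, 0.0002, -0.0001, -0.0001, -0.0008]
[0.0813, 0.1303, 0.0002, -0.0001, -0.0001, -0.0008]
[0.0811, 0.1305, 0.0003, -0.0001, -0.0001, -0.0008]
```

View pics/g2.png

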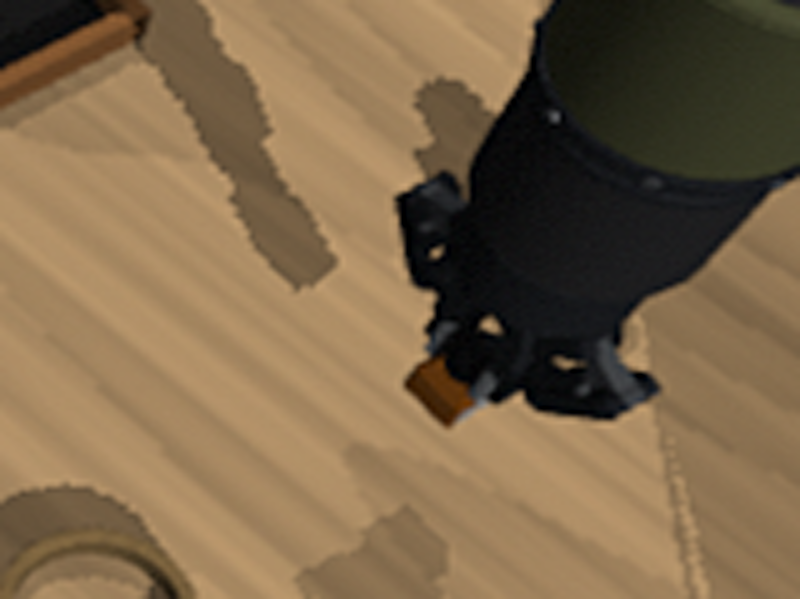

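Emit:
apply_moves:
  commands: [0.05,0.08,0,0,0,-0.001,1,0.083,0.13,0,0,0,-0.001,1,0.083,0.13,0,0,0,-0.001,1,0.083,0.13,0,0,0,-0.001,1,0.083,0.13,0,0,0,-0.001,1]

```text
clock: 3.2
ee_pos: [0.622, 0.1273, 0.1971]
eef_rot: [0.0, 0.997, -0.083, -0.001]
contact_force: [0.9, 0.3, -0.3]
grip_width: 0.0209
```

Emit:
apply_moves:
  commands: [0.082,0.13,0,0,0,-0.001,1,0.082,0.13,0,0,0,-0.001,1,0.082,0.13,0,0,0,-0.001,1,0.082,0.13,0,0,0,0,1,0.082,0.13,0,0,0,0,1]

```text
clock: 3.7
ee_pos: [0.697, -0.0496, 0.1969]
eef_rot: [0.0, 0.997, -0.08, -0.001]
contact_force: [0.8, 0.8, -0.5]
grip_width: 0.0211
```

Emit:
apply_moves:
  commands: [0.03,0.05,0,0,0,0,1,0,0,0,0,0,0,1,0,0,0,0,0,0,1]

```text
clock: 4.0
ee_pos: [0.7021, -0.0613, 0.1975]
eef_rot: [0.0, 0.997, -0.08, -0.001]
contact_force: [1.2, 0.4, 0.1]
grip_width: 0.0213
```

```bash
cat > look.py <<'E'
import sys; from ov import *
# look.py name k  x y yaw zbottom : overlay on both views
nm,k=sys.argv[1:3]; x,y,yaw,z0=map(float,sys.argv[3:7])
half=int(sys.argv[7]) if len(sys.argv)>7 else 25
o=[]
for n in("scene","top"):
    im=imaging.capture(n)[:,:,::-1].copy(); cv2.imwrite(f"pics/{nm}_{n}.png",im)
    o.append(cv2.resize(over(im,n,k,x,y,yaw,half=half,K=8,z0=z0),(400,400)))
    u=proj(n,[x,y,z0+.03])[0]; a,b=int(u[0])-half,int(u[1])-half
    raw=cv2.convertScaleAbs(cv2.resize(im[max(b,0):b+2*half,max(a,0):a+2*half],(400,400),interpolation=cv2.INTER_CUBIC),alpha=1.5,beta=20); o.append(raw)
cv2.imwrite(f"pics/{nm}.png",np.hstack(o[:2]) if len(sys.argv)>8 else np.vstack([np.hstack(o[:2]),np.hstack(o[2:])])[:600 if 0 else 800])
im=cv2.imread(f"pics/{nm}.png"); 
if im.shape[0]>600: cv2.imwrite(f"pics/{nm}.png",cv2.resize(im,(600,600)))
E
python3 look.py p1 c .7015 -.0614 80.8 .085; python3 go.py .7015 -.0614 .128 -9.2
```

```text
t 4.1 pos [ 0.7022 -0.0604  0.1985] phi -9.09 tilt 0.04 grip 0.0211 F [0.4 1.  0.1]
N 2
[-0.001, 0.0021, 0.141, -0.0, 0.0002, 0.0005]
[-0.0011, 0.0021, 0.141, -0.0, 0.0002, 0.0005]
```

View pics/p1.png

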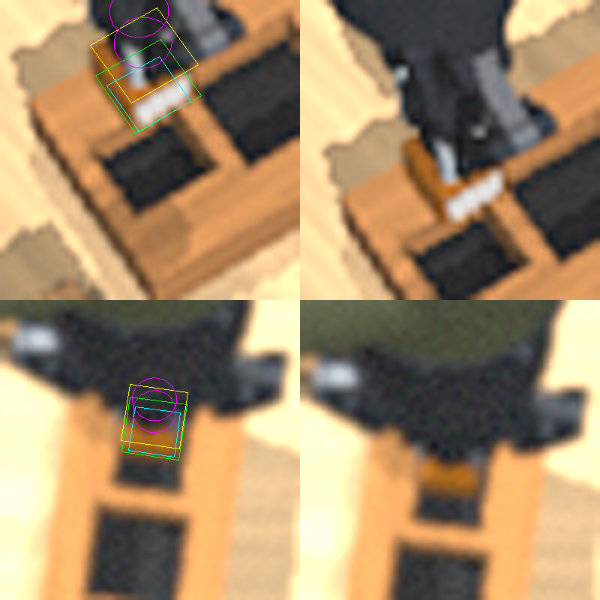

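Emit:
apply_moves:
  commands: [-0.001,0.002,0.1,0,0,0,1,-0.001,0.002,0.08,0,0,0,1,0,0,0.05,0,0,0,1,0,0,0.04,0,0,0,1,0,0,0.012,0,0,0,1]

```text
clock: 4.6
ee_pos: [0.7016, -0.0619, 0.1275]
eef_rot: [0.0, 0.997, -0.079, -0.001]
contact_force: [0.4, -0.6, -0.6]
grip_width: 0.0206
```

Emit:
apply_moves:
  commands: [0,0,0.006,0,0,0,1,0,0,0.006,0,0,0,1,0,0,0,0,0,0,1]

```text
clock: 4.9
ee_pos: [0.7022, -0.0625, 0.1261]
eef_rot: [-0.0, 0.997, -0.08, 0.0]
contact_force: [-0.4, -0.1, -0.5]
grip_width: 0.0212
```

```bash
python3 look.py p2 c .7015 -.0614 80.8 .008; python3 go.py .7015 -.0614 .1237 -9.2
```

```text
t 5.0 pos [ 0.7021 -0.0626  0.126 ] phi -9.16 tilt 0.05 grip 0.0206 F [ 0.2  0.6 -0.8]
N 1
[-0.0031, -0.0043, 0.0094, -0.0, -0.0004, 0.0003]
```

View pics/p2.png

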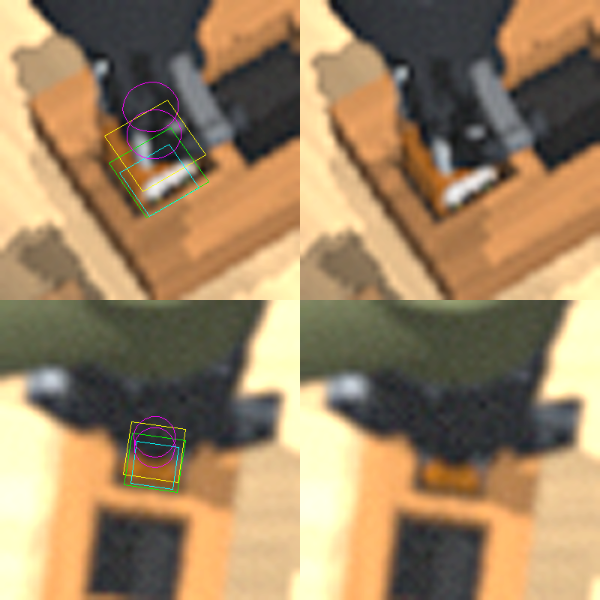

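Emit:
apply_moves:
  commands: [0,0,0.004,0,0,0,1,0,0,0.004,0,0,0,1,0,0,0,0,0,0,1]

```text
clock: 5.3
ee_pos: [0.702, -0.0626, 0.1238]
eef_rot: [0.0, 0.997, -0.08, 0.0]
contact_force: [-1.0, -0.2, 1.5]
grip_width: 0.0207
```

Emit:
apply_moves:
  commands: [0,0,0.004,0,0,0,1,0,0,0.004,0,0,0,1,0,0,0,0,0,0,1]

```text
clock: 5.6
ee_pos: [0.7024, -0.0627, 0.1237]
eef_rot: [0.0, 0.997, -0.08, 0.001]
contact_force: [-1.5, 0.9, 7.3]
grip_width: 0.0207
```

Emit:
apply_moves:
  commands: [0,0,-0.004,0,0,0,0.3,0,0,0,0,0,0,0,0,0,0,0,0,0,-0.3,0,0,0,0,0,0,-0.5,0,0,-0.04,0,0,0,-0.5]

```text
clock: 6.1
ee_pos: [0.701, -0.0625, 0.1305]
eef_rot: [0.0, 0.997, -0.08, -0.002]
contact_force: [0.5, 0.9, -0.6]
grip_width: 0.0641
```

Emit:
apply_moves:
  commands: [0,0,-0.12,0,0,0,-0.5,0,0,-0.2,0,0,0,-0.5,0,0,-0.2,0,0,0,-1]

```text
clock: 6.4
ee_pos: [0.7014, -0.0627, 0.2641]
eef_rot: [0.0, 0.997, -0.08, -0.001]
contact_force: [1.6, 0.0, 1.6]
grip_width: 0.0767
```

```bash
python3 go.py .4135 -.2973 .24 -60.9
```

```text
t 6.4 pos [ 0.7014 -0.0627  0.2641] phi -9.16 tilt 0.08 grip 0.0767 F [1.6 0.  1.6]
N 8
[-0.1234, 0.1387, 0.0123, 0.0001, 0.0, 0.0564]
[-0.107, 0.1517, 0.0123, 0.0001, 0.0, 0.0564]
[-0.0893, 0.1628, 0.0122, 0.0001, 0.0, 0.0564]
[-0.0704, 0.1718, 0.0122, 0.0001, 0.0, 0.0564]
[-0.0506, 0.1787, 0.0122, 0.0001, 0.0, 0.0564]
[-0.0301, 0.1832, 0.0122, 0.0001, 0.0, 0.0564]
[-0.0093, 0.1855, 0.0121, 0.0001, 0.0, 0.0564]
[0.0117, 0.1853, 0.0121, 0.0001, 0.0, 0.0564]
```

Emit:
apply_moves:
  commands: [-0.123,0.139,0.012,0,0,0.056,-1,-0.107,0.152,0.012,0,0,0.056,-1,-0.09,0.163,0.012,0,0,0.056,-1,-0.07,0.172,0.012,0,0,0.056,-1,-0.05,0.179,0.012,0,0,0.056,-1]

```text
clock: 6.9
ee_pos: [0.5207, -0.2108, 0.2483]
eef_rot: [0.0, 0.935, -0.354, 0.001]
contact_force: [0.4, -0.6, 0.4]
grip_width: 0.0857
```

Emit:
apply_moves:
  commands: [-0.03,0.183,0.012,0,0,0.056,-1,-0.009,0.186,0.012,0,0,0.056,-1,0.012,0.186,0.012,0,0,0.056,-1,0,0,0,0,0,0,-1,0,0,0,0,0,0,-1]

```text
clock: 7.4
ee_pos: [0.414, -0.2993, 0.2395]
eef_rot: [-0.0, 0.863, -0.504, 0.001]
contact_force: [-0.5, 0.5, 0.2]
grip_width: 0.0855
```

```bash
python3 - <<'E'
from h import *; import cv2
im=imaging.capture("top")[:,:,::-1]; cv2.imwrite("pics/t2.png",cv2.resize(im[120:280,270:430],None,fx=3.75,fy=3.75,interpolation=cv2.INTER_CUBIC))
E
python3 go.py .4135 -.2973 .13 -60.9 3
```

```text
t 7.45 pos [ 0.4147 -0.2988  0.2393] phi -60.49 tilt 0.08 grip 0.0851 F [-0.1 -0.6 -0.4]
N 3
[-0.0026, 0.0006, 0.1457, -0.0002, -0.0002, 0.0012]
[-0.0026, 0.0005, 0.1457, -0.0002, -0.0002, 0.0012]
[-0.0025, 0.0005, 0.1457, -0.0002, -0.0002, 0.0012]
```

View pics/t2.png

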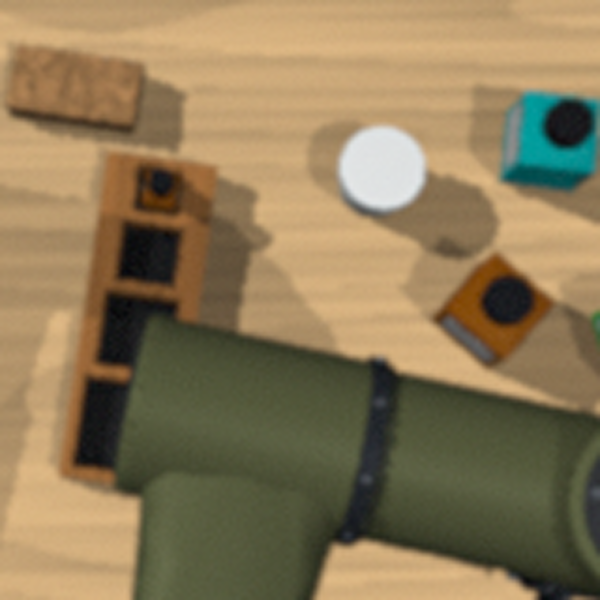

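Emit:
apply_moves:
  commands: [-0.0026,0.0006,0.14,0,0,0.001,-1,-0.0026,0.0006,0.14,0,0,0.001,-1,-0.0026,0,0.1,0,0,0.001,-1,0,0,0.057,0,0,0,-0.5,0,0,0,0,0,0,0]

```text
clock: 7.95
ee_pos: [0.4133, -0.2962, 0.1274]
eef_rot: [0.0, 0.863, -0.506, -0.002]
contact_force: [-0.2, 0.1, 0.1]
grip_width: 0.0591
```

Emit:
apply_moves:
  commands: [0,0,0,0,0,0,0.2,0,0,0,0,0,0,0.4,0,0,0,0,0,0,0.6,0,0,0,0,0,0,0.8,0,0,0,0,0,0,0.8]

```text
clock: 8.45
ee_pos: [0.4145, -0.2975, 0.1312]
eef_rot: [-0.0, 0.862, -0.506, 0.002]
contact_force: [0.8, 1.1, 6.3]
grip_width: 0.0268
```

```bash
python3 go.py .4135 -.2973 .22 -60.9
```

```text
t 8.45 pos [ 0.4145 -0.2975  0.1312] phi -60.82 tilt 0.22 grip 0.0268 F [0.8 1.1 6.3]
N 2
[-0.0007, 0.0011, -0.1776, -0.0005, -0.0008, 0.0003]
[-0.001, 0.0013, -0.1776, -0.0005, -0.0008, 0.0003]
```

Emit:
apply_moves:
  commands: [0,0,0,0,0,0,1,0,0,-0.04,0,0,0,1,0,0,-0.12,0,0,0,1,0,0,-0.12,0,0,0,1,0,0,-0.08,0,0,0,1]

```text
clock: 8.95
ee_pos: [0.4134, -0.2973, 0.2218]
eef_rot: [0.0, 0.862, -0.506, 0.001]
contact_force: [0.9, 0.8, -2.0]
grip_width: 0.0271
```

```bash
python3 go.py .6457 -.0524 .225 -9.2 11;python3 look.py p3 a .4145 -.2975 29.1 .094
```

```text
t 8.95 pos [ 0.4134 -0.2973  0.2218] phi -60.84 tilt 0.09 grip 0.0271 F [ 0.9  0.8 -2. ]
N 11
[-0.0366, -0.1172, -0.0011, -0.0, -0.0001, -0.041]
[-0.0269, -0.1198, -0.0011, -0.0, -0.0001, -0.041]
[-0.017, -0.1216, -0.0011, -0.0, -0.0001, -0.041]
[-0.007, -0.1225, -0.0011, -0.0, -0.0001, -0.041]
[0.003, -0.1227, -0.0011, -0.0, -0.0001, -0.041]
[0.0131, -0.122, -0.0011, -0.0, -0.0001, -0.041]
[0.023, -0.1206, -0.0011, -0.0, -0.0001, -0.041]
[0.0328, -0.1183, -0.0011, -0.0, -0.0001, -0.041]
[0.0424, -0.1152, -0.0011, -0.0, -0.0001, -0.041]
[0.0517, -0.1113, -0.0012, -0.0, -0.0001, -0.041]
[0.0606, -0.1067, -0.0012, -0.0, -0.0001, -0.041]
```

View pics/p3.png

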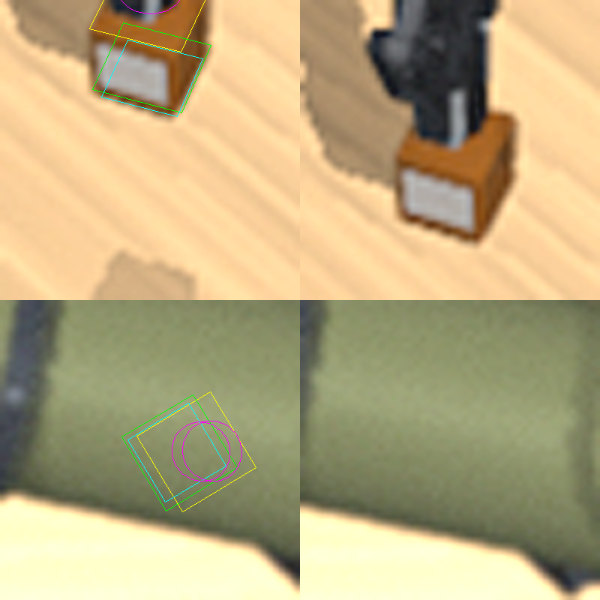

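Emit:
apply_moves:
  commands: [-0.03,-0.1,0,0,0,-0.035,1,-0.028,-0.12,0,0,0,-0.041,1,-0.018,-0.12,0,0,0,-0.041,1,-0.008,-0.122,0,0,0,-0.041,1,0.002,-0.122,0,0,0,-0.041,1]

```text
clock: 9.55
ee_pos: [0.5162, -0.1888, 0.2179]
eef_rot: [0.0, 0.946, -0.324, -0.001]
contact_force: [-0.2, -1.1, -1.1]
grip_width: 0.0268
```

Emit:
apply_moves:
  commands: [0.012,-0.122,0,0,0,-0.041,1,0.022,-0.12,0,0,0,-0.041,1,0.032,-0.118,0,0,0,-0.041,1,0.042,-0.115,0,0,0,-0.041,1,0.051,-0.111,0,0,0,-0.041,1]

```text
clock: 10.05
ee_pos: [0.622, -0.0786, 0.2176]
eef_rot: [0.0, 0.992, -0.125, -0.001]
contact_force: [0.8, 0.0, -0.6]
grip_width: 0.0272
```

Emit:
apply_moves:
  commands: [0.05,-0.1,0,0,0,-0.041,1,0,0,0,0,0,0,1,0,0,0,0,0,0,1]

```text
clock: 10.35
ee_pos: [0.6399, -0.0582, 0.2175]
eef_rot: [0.0, 0.996, -0.086, -0.001]
contact_force: [-0.6, -1.0, -1.1]
grip_width: 0.0274
```

```bash
python3 go.py .6457 -.0524 .145 -9.2 3;python3 look.py p4 a .6457 -.0524 80.8 .094
```

```text
t 10.35 pos [ 0.6399 -0.0582  0.2175] phi -9.84 tilt 0.17 grip 0.0274 F [-0.6 -1.  -1.1]
N 3
[0.0066, -0.009, 0.0966, 0.0001, 0.0005, -0.0019]
[0.0066, -0.009, 0.0966, 0.0001, 0.0005, -0.0019]
[0.0065, -0.0089, 0.0966, 0.0001, 0.0005, -0.0019]
```

View pics/p4.png

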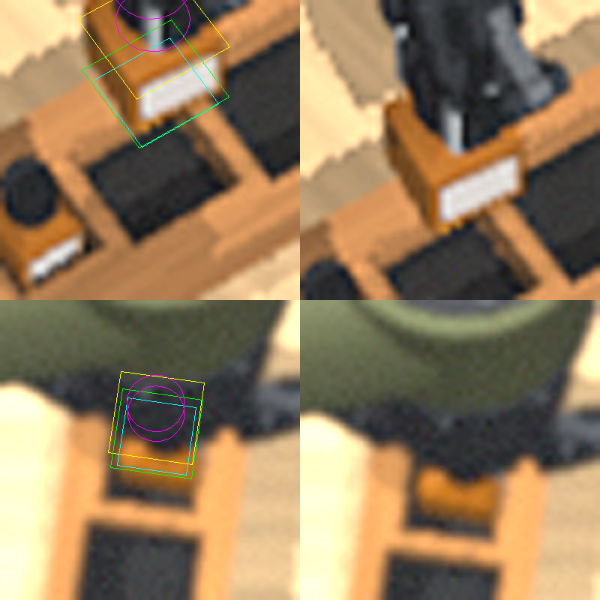

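Emit:
apply_moves:
  commands: [0.0066,-0.009,0,0,0,-0.002,1,0.0066,-0.009,0.08,0,0,-0.002,1,0.0066,-0.009,0.1,0,0,-0.002,1,0,0,0.07,0,0,0,1,0,0,0.02,0,0,0,1]

```text
clock: 10.95
ee_pos: [0.645, -0.0532, 0.1491]
eef_rot: [0.0, 0.997, -0.08, -0.002]
contact_force: [-0.7, -0.5, -1.7]
grip_width: 0.027
```

```bash
python3 go.py .6457 -.0524 .139 -9.2 3;python3 look.py p5 a .6457 -.0524 80.8 .018
```

```text
t 10.95 pos [ 0.645  -0.0532  0.1491] phi -9.21 tilt 0.22 grip 0.027 F [-0.7 -0.5 -1.7]
N 3
[0.0008, -0.0012, 0.0135, 0.0001, 0.0006, -0.0]
[0.0008, -0.0012, 0.0135, 0.0001, 0.0006, -0.0]
[0.0008, -0.0012, 0.0135, 0.0001, 0.0006, -0.0]
```

View pics/p5.png

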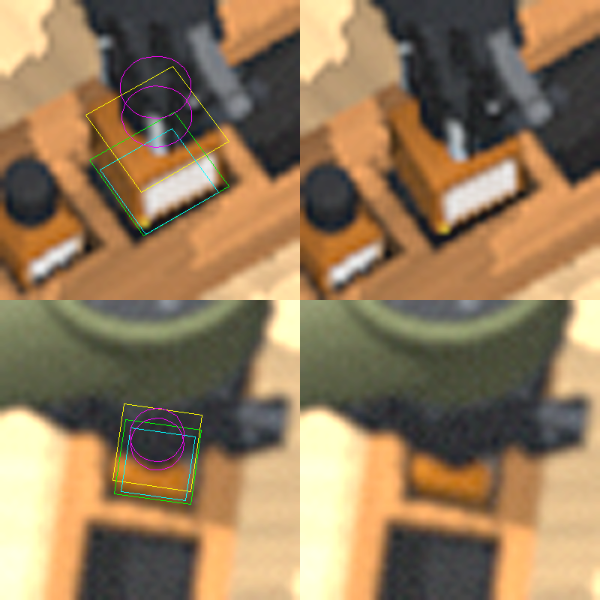

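Entering freely, squarely. Lower on.

Emit:
apply_moves:
  commands: [0.001,-0.002,0.012,0,0,0,1,0.001,-0.002,0.01,0,0,0,1,0,0,0.006,0,0,0,1,0,0,0.006,0,0,0,1,0,0,0,0,0,0,1]

```text
clock: 11.55
ee_pos: [0.6468, -0.0518, 0.1431]
eef_rot: [0.0, 0.997, -0.08, -0.0]
contact_force: [0.1, -1.0, -0.8]
grip_width: 0.027
```

Emit:
apply_moves:
  commands: [0,0,0.004,0,0,0,1,0,0,0.004,0,0,0,1,0,0,0,0,0,0,1]

```text
clock: 11.85
ee_pos: [0.6468, -0.0519, 0.141]
eef_rot: [0.0, 0.997, -0.08, -0.0]
contact_force: [-0.4, 0.1, -1.8]
grip_width: 0.027
```

Emit:
apply_moves:
  commands: [0,0,0.004,0,0,0,1,0,0,0.004,0,0,0,1,0,0,0,0,0,0,1]

```text
clock: 12.15
ee_pos: [0.647, -0.0519, 0.1394]
eef_rot: [0.0, 0.997, -0.08, 0.0]
contact_force: [-0.2, -0.3, -0.2]
grip_width: 0.0267
```

Emit:
apply_moves:
  commands: [0,0,0.004,0,0,0,1,0,0,0,0,0,0,1]

```text
clock: 12.35
ee_pos: [0.6471, -0.0519, 0.1393]
eef_rot: [0.0, 0.997, -0.08, 0.001]
contact_force: [-1.4, 0.1, 4.9]
grip_width: 0.0267
```

Contact at the expected height (0.139). Release.

Emit:
apply_moves:
  commands: [0,0,0,0,0,0,0.2,0,0,0,0,0,0,-0.1,0,0,0,0,0,0,-0.4,0,0,0,0,0,0,-0.5,0,0,-0.04,0,0,0,-0.5]

```text
clock: 12.85
ee_pos: [0.6461, -0.0518, 0.1465]
eef_rot: [0.0, 0.997, -0.08, -0.002]
contact_force: [0.7, -0.8, -0.1]
grip_width: 0.064
```

Emit:
apply_moves:
  commands: [0,0,-0.12,0,0,0,-0.5,0,0,-0.18,0,0,0,-0.5,0,0,-0.16,0,0,0,-0.6,0,0,0,0,0,0,-0.7]

```text
clock: 13.25
ee_pos: [0.6486, -0.0524, 0.2724]
eef_rot: [-0.0, 0.997, -0.08, 0.006]
contact_force: [0.9, 0.4, 0.6]
grip_width: 0.0726
```

```bash
python3 go.py .4233 .2777 .24 -10.1 9
```

```text
t 13.25 pos [ 0.6486 -0.0524  0.2724] phi -9.16 tilt 0.73 grip 0.0726 F [0.9 0.4 0.6]
N 9
[-0.1224, -0.1289, 0.013, -0.0001, -0.0007, 0.0009]
[-0.1226, -0.1287, 0.0132, -0.0001, -0.0007, 0.0009]
[-0.1228, -0.1285, 0.0133, -0.0001, -0.0007, 0.0009]
[-0.123, -0.1282, 0.0135, -0.0001, -0.0007, 0.0009]
[-0.1232, -0.128, 0.0136, -0.0001, -0.0007, 0.0009]
[-0.1234, -0.1278, 0.0138, -0.0001, -0.0007, 0.0009]
[-0.1237, -0.1276, 0.014, -0.0001, -0.0007, 0.0009]
[-0.1239, -0.1273, 0.0141, -0.0001, -0.0007, 0.0009]
[-0.1241, -0.1271, 0.0143, -0.0001, -0.0007, 0.0009]
```

Emit:
apply_moves:
  commands: [-0.122,-0.129,0.013,0,0,0.001,-0.7,-0.122,-0.129,0.013,0,0,0.001,-0.7,-0.123,-0.128,0.013,0,0,0.001,-0.7,-0.123,-0.128,0.013,0,0,0.001,-0.7,-0.123,-0.128,0.013,0,0,0.001,-1]

```text
clock: 13.75
ee_pos: [0.5207, 0.1326, 0.2475]
eef_rot: [-0.0, 0.996, -0.085, 0.001]
contact_force: [0.7, 0.0, -0.5]
grip_width: 0.0844
```

Emit:
apply_moves:
  commands: [-0.123,-0.128,0.013,0,0,0.001,-1,-0.124,-0.127,0.014,0,0,0.001,-1,-0.124,-0.127,0.014,0,0,0.001,-1,-0.124,-0.127,0.014,0,0,0.001,-1,0,0,0,0,0,0,-1]

```text
clock: 14.25
ee_pos: [0.4193, 0.2814, 0.2332]
eef_rot: [-0.001, 0.996, -0.086, -0.0]
contact_force: [-0.4, 0.8, 0.5]
grip_width: 0.0853
```

Emit:
apply_moves:
  commands: [0,0,0,0,0,0,-1]

```text
clock: 14.35
ee_pos: [0.4213, 0.2789, 0.2338]
eef_rot: [-0.0, 0.996, -0.088, 0.0]
contact_force: [-0.2, -0.4, 0.3]
grip_width: 0.0857
```

```bash
python3 go.py .4233 .2777 .144 -10.1 3
python3 - <<'E'
from h import *; import cv2
im=imaging.capture("scene")[:,:,::-1]; cv2.imwrite("pics/t3.png",cv2.resize(im[130:290,240:400],None,fx=3.75,fy=3.75,interpolation=cv2.INTER_CUBIC))
E
```

```text
t 14.35 pos [0.4213 0.2789 0.2338] phi -10.04 tilt 0.05 grip 0.0857 F [-0.2 -0.4  0.3]
N 3
[0.0029, 0.0012, 0.1197, -0.0001, -0.0001, 0.0002]
[0.0029, 0.0012, 0.1197, -0.0001, -0.0001, 0.0002]
[0.0029, 0.0012, 0.1197, -0.0001, -0.0001, 0.0002]
```

View pics/t3.png

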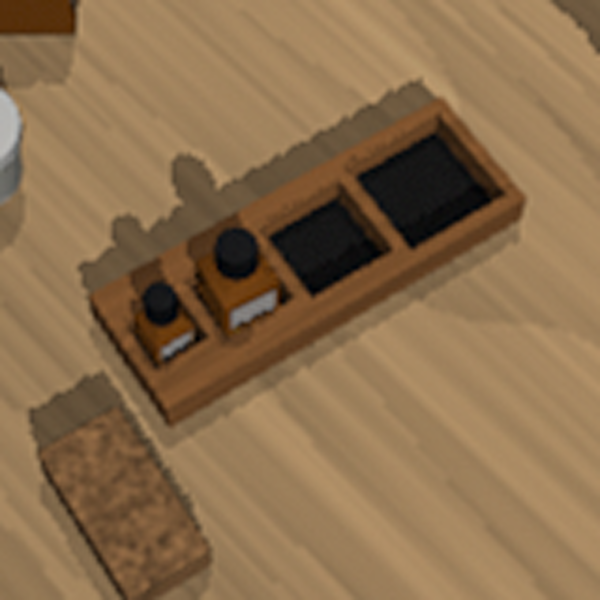

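Emit:
apply_moves:
  commands: [0.003,0.001,0.12,0,0,0,-1,0.003,0.001,0.12,0,0,0,-1,0.003,0.001,0.08,0,0,0,-1,0,0,0.04,0,0,0,-0.5,0,0,0,0,0,0,0]

```text
clock: 14.9
ee_pos: [0.4241, 0.2759, 0.1422]
eef_rot: [0.001, 0.996, -0.09, -0.001]
contact_force: [0.1, -0.7, 0.5]
grip_width: 0.059
```

Emit:
apply_moves:
  commands: [0,0,0,0,0,0,0.1,0,0,0,0,0,0,0.3,0,0,0,0,0,0,0.5,0,0,0,0,0,0,0.8,0,0,0,0,0,0,1]
  grip_force: 40

```text
clock: 15.4
ee_pos: [0.4246, 0.2775, 0.145]
eef_rot: [-0.001, 0.996, -0.089, 0.001]
contact_force: [1.1, 0.5, 5.0]
grip_width: 0.0329
```

```bash
python3 go.py .4233 .2777 .235 -10.1
```

```text
t 15.4 pos [0.4246 0.2775 0.145 ] phi -10.16 tilt 0.18 grip 0.0329 F [1.1 0.5 5. ]
N 2
[-0.0022, -0.0002, -0.18, -0.0005, -0.0006, -0.0003]
[-0.0024, -0.0, -0.18, -0.0005, -0.0006, -0.0003]
```

Emit:
apply_moves:
  commands: [0,0,-0.03,0,0,0,1,0,0,-0.1,0,0,0,1,0,0,-0.13,0,0,0,1,0,0,-0.1,0,0,0,1,0,0,0,0,0,0,1]

```text
clock: 15.9
ee_pos: [0.4247, 0.2777, 0.2373]
eef_rot: [-0.002, 0.996, -0.089, 0.002]
contact_force: [0.2, 0.8, -1.3]
grip_width: 0.0324
```

```bash
python3 go.py .5771 -.0413 .235 -9.2 11|cut -c1-90; python3 look.py p6 d .4246 .2775 79.9 .09
```

```text
t 15.9 pos [0.4247 0.2777 0.2373] phi -10.17 tilt 0.33 grip 0.0324 F [ 0.2  0.8 -1.3]
N 11
[0.075, 0.1044, 0.0006, -0.0002, -0.0002, -0.0008]
[0.0749, 0.1045, 0.0006, -0.0002, -0.0002, -0.0008]
[0.0747, 0.1046, 0.0006, -0.0002, -0.0002, -0.0008]
[0.0746, 0.1047, 0.0007, -0.0002, -0.0002, -0.0008]
[0.0744, 0.1048, 0.0007, -0.0002, -0.0002, -0.0008]
[0.0742, 0.105, 0.0007, -0.0002, -0.0002, -0.0008]
[0.0741, 0.1051, 0.0007, -0.0002, -0.0002, -0.0008]
[0.0739, 0.1052, 0.0008, -0.0002, -0.0002, -0.0008]
[0.0738, 0.1053, 0.0008, -0.0002, -0.0002, -0.0008]
[0.0736, 0.1054, 0.0008, -0.0002, -0.0002, -0.0008]
[0.0734, 0.1055, 0.0008, -0.0002, -0.0002, -0.0008]
```

View pics/p6.png

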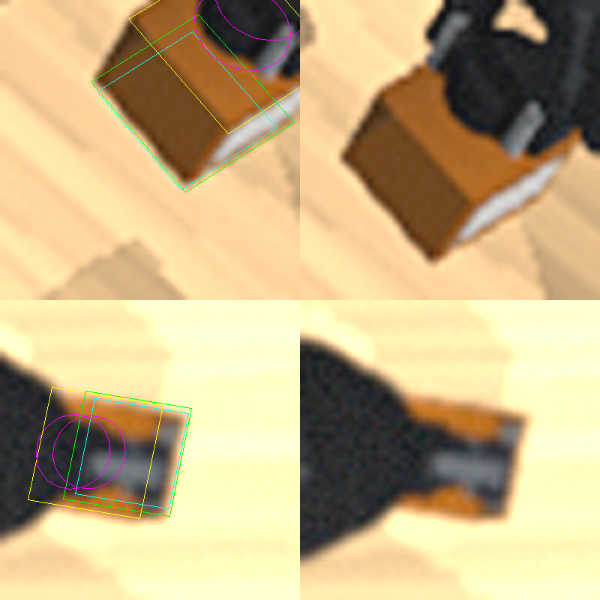

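Emit:
apply_moves:
  commands: [0.05,0.07,0,0,0,-0.001,1,0.075,0.105,0,0,0,-0.001,1,0.075,0.105,0,0,0,-0.001,1,0.075,0.105,0,0,0,-0.001,1,0.075,0.105,0,0,0,-0.001,1]

```text
clock: 16.5
ee_pos: [0.4886, 0.1399, 0.2312]
eef_rot: [0.001, 0.996, -0.084, -0.001]
contact_force: [0.4, -0.6, -1.6]
grip_width: 0.0326
```

Emit:
apply_moves:
  commands: [0.074,0.105,0,0,0,-0.001,1,0.074,0.105,0,0,0,-0.001,1,0.074,0.105,0,0,0,-0.001,1,0.074,0.105,0,0,0,-0.001,1,0.074,0.105,0,0,0,-0.001,1]

```text
clock: 17.0
ee_pos: [0.5585, -0.0046, 0.231]
eef_rot: [0.0, 0.997, -0.079, -0.002]
contact_force: [0.2, 0.4, -2.0]
grip_width: 0.0323
```

Emit:
apply_moves:
  commands: [0.06,0.09,0,0,0,0,1,0.02,0.035,0,0,0,0,1,0,0,0,0,0,0,1,0,0,0,0,0,0,1]

```text
clock: 17.4
ee_pos: [0.5732, -0.037, 0.232]
eef_rot: [0.0, 0.997, -0.079, -0.001]
contact_force: [0.1, -0.5, -0.8]
grip_width: 0.0325
```

```bash
python3 go.py .5771 -.0413 .163 -9.2 3|cut -c1-110; python3 look.py p7 d .5771 -.0413 80.8 .09
```

```text
t 17.4 pos [ 0.5732 -0.037   0.232 ] phi -9.05 tilt 0.11 grip 0.0325 F [ 0.1 -0.5 -0.8]
N 3
[0.0063, 0.0049, 0.092, 0.0, 0.0003, 0.0004]
[0.0062, 0.0049, 0.092, 0.0, 0.0003, 0.0004]
[0.0062, 0.0049, 0.092, 0.0, 0.0003, 0.0004]
```

View pics/p7.png

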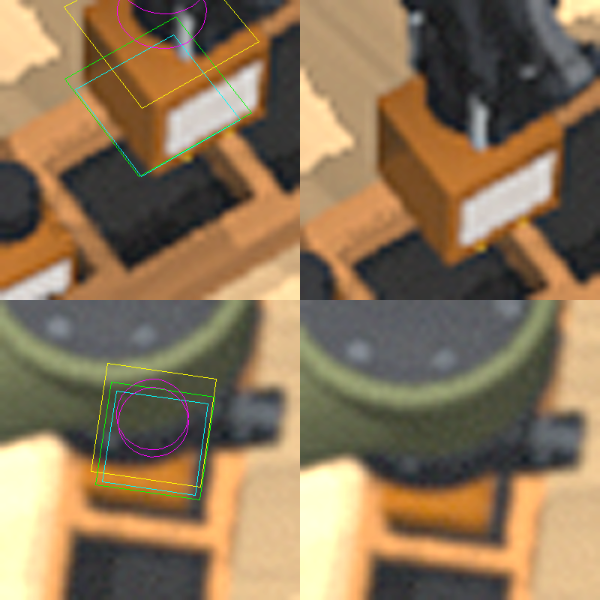

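Emit:
apply_moves:
  commands: [0.0063,0.005,0,0,0,0,1,0.0063,0.005,0.06,0,0,0,1,0.0063,0.005,0.1,0,0,0,1,0,0,0.09,0,0,0,1,0,0,0.02,0,0,0,1]

```text
clock: 18.0
ee_pos: [0.576, -0.0416, 0.1612]
eef_rot: [0.0, 0.997, -0.079, -0.003]
contact_force: [0.0, -0.0, -2.6]
grip_width: 0.033
```

```bash
python3 go.py .5771 -.0413 .153 -9.2 3|cut -c1-110; python3 look.py p8 d .5771 -.0413 80.8 .019
```

```text
t 18.0 pos [ 0.576  -0.0416  0.1612] phi -9.04 tilt 0.36 grip 0.033 F [ 0.  -0.  -2.6]
N 3
[0.0014, -0.0007, 0.0109, 0.0002, 0.001, 0.0005]
[0.0014, -0.0007, 0.0109, 0.0002, 0.001, 0.0005]
[0.0014, -0.0007, 0.0109, 0.0002, 0.001, 0.0005]
```

View pics/p8.png

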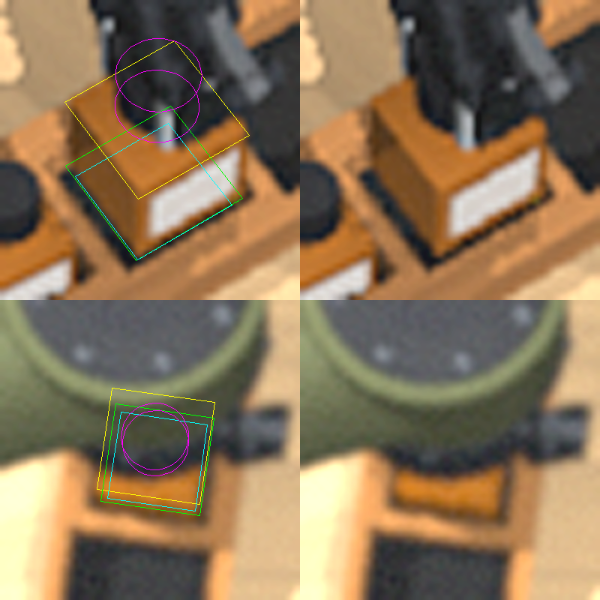

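Emit:
apply_moves:
  commands: [0,0,0.006,0,0,0,1,0,0,0.006,0,0,0,1,0,0,0.006,0,0,0,1,0,0,0,0,0,0,1]

```text
clock: 18.5
ee_pos: [0.5778, -0.0418, 0.1614]
eef_rot: [-0.0, 0.997, -0.079, 0.0]
contact_force: [0.8, -0.3, -1.8]
grip_width: 0.0329
```

Emit:
apply_moves:
  commands: [0,0,0.004,0,0,0,1,0,0,0.004,0,0,0,1,0,0,0,0,0,0,1]

```text
clock: 18.8
ee_pos: [0.5776, -0.0418, 0.159]
eef_rot: [0.0, 0.997, -0.079, -0.0]
contact_force: [-0.2, 0.9, -1.7]
grip_width: 0.0325
```

Emit:
apply_moves:
  commands: [0,0,0.005,0,0,0,1,0,0,0.005,0,0,0,1,0,0,0.004,0,0,0,1,0,0,0,0,0,0,1]

```text
clock: 19.2
ee_pos: [0.5776, -0.0418, 0.1554]
eef_rot: [0.0, 0.997, -0.079, -0.0]
contact_force: [0.2, 0.5, -1.7]
grip_width: 0.0328
```

Emit:
apply_moves:
  commands: [0,0,0.004,0,0,0,1,0,0,0.004,0,0,0,1,0,0,0,0,0,0,1]

```text
clock: 19.5
ee_pos: [0.5776, -0.0418, 0.1535]
eef_rot: [0.0, 0.997, -0.079, -0.0]
contact_force: [0.2, -0.2, -2.0]
grip_width: 0.0326
```

Emit:
apply_moves:
  commands: [0,0,0.004,0,0,0,1,0,0,0.004,0,0,0,1,0,0,0,0,0,0,1]

```text
clock: 19.8
ee_pos: [0.5781, -0.0418, 0.153]
eef_rot: [0.0, 0.997, -0.079, 0.001]
contact_force: [-1.9, 1.0, 4.9]
grip_width: 0.0328
```

Emit:
apply_moves:
  commands: [0,0,0,0,0,0,0.2,0,0,0,0,0,0,-0.1,0,0,0,0,0,0,-0.4,0,0,0,0,0,0,-0.6,0,0,-0.04,0,0,0,-0.6]

```text
clock: 20.3
ee_pos: [0.5769, -0.0419, 0.1602]
eef_rot: [0.0, 0.997, -0.079, -0.002]
contact_force: [-0.8, 1.0, -0.1]
grip_width: 0.0681
```

Emit:
apply_moves:
  commands: [0,0,-0.12,0,0,0,-0.6,0,0,-0.18,0,0,0,-0.6,0,0,-0.12,0,0,0,-0.8,0,0,0,0,0,0,-0.8]

```text
clock: 20.7
ee_pos: [0.5791, -0.0422, 0.2737]
eef_rot: [-0.0, 0.997, -0.079, 0.005]
contact_force: [0.4, -0.8, -0.0]
grip_width: 0.0767
```

```bash
python3 go.py .5877 -.3461 .26 -41.9 8
```

```text
t 20.7 pos [ 0.5791 -0.0422  0.2737] phi -9.04 tilt 0.57 grip 0.0767 F [ 0.4 -0.8 -0. ]
N 8
[0.028, 0.1494, 0.0069, -0.0003, -0.0006, 0.0358]
[0.0387, 0.147, 0.0069, -0.0003, -0.0006, 0.0358]
[0.0491, 0.1439, 0.007, -0.0003, -0.0006, 0.0358]
[0.0593, 0.14, 0.007, -0.0003, -0.0006, 0.0358]
[0.0692, 0.1354, 0.007, -0.0003, -0.0006, 0.0358]
[0.0787, 0.1301, 0.007, -0.0003, -0.0006, 0.0358]
[0.0878, 0.1241, 0.0069, -0.0003, -0.0006, 0.0358]
[0.0965, 0.1175, 0.0069, -0.0003, -0.0006, 0.0358]
```

Emit:
apply_moves:
  commands: [0.028,0.15,0.007,0,0,0.036,-0.8,0.039,0.147,0.007,0,0,0.036,-0.8,0.049,0.144,0.007,0,0,0.036,-0.8,0.059,0.14,0.007,0,0,0.036,-0.8,0.069,0.135,0.007,0,0,0.036,-0.8]

```text
clock: 21.2
ee_pos: [0.5826, -0.2333, 0.2582]
eef_rot: [0.0, 0.966, -0.257, 0.0]
contact_force: [0.0, -0.2, 0.2]
grip_width: 0.0766
```

Emit:
apply_moves:
  commands: [0.079,0.13,0.007,0,0,0.036,-0.8,0.088,0.124,0.007,0,0,0.036,-0.8,0.096,0.118,0.007,0,0,0.036,-0.8,0,0,0,0,0,0,-0.8,0,0,0,0,0,0,-0.8]

```text
clock: 21.7
ee_pos: [0.5854, -0.3466, 0.2522]
eef_rot: [0.0, 0.933, -0.359, -0.001]
contact_force: [0.8, -0.7, 0.3]
grip_width: 0.0767
```

```bash
python3 go.py .5877 -.3461 .160 -41.9 3; python3 look.py p9 b .5877 -.3461 48.1 0 35
```

```text
t 21.7 pos [ 0.5854 -0.3466  0.2522] phi -42.12 tilt 0.06 grip 0.0767 F [ 0.8 -0.7  0.3]
N 3
[0.0019, -0.0027, 0.1229, 0.0001, 0.0002, -0.0006]
[0.0019, -0.0026, 0.1229, 0.0001, 0.0002, -0.0006]
[0.0018, -0.0026, 0.1229, 0.0001, 0.0002, -0.0006]
```

View pics/p9.png

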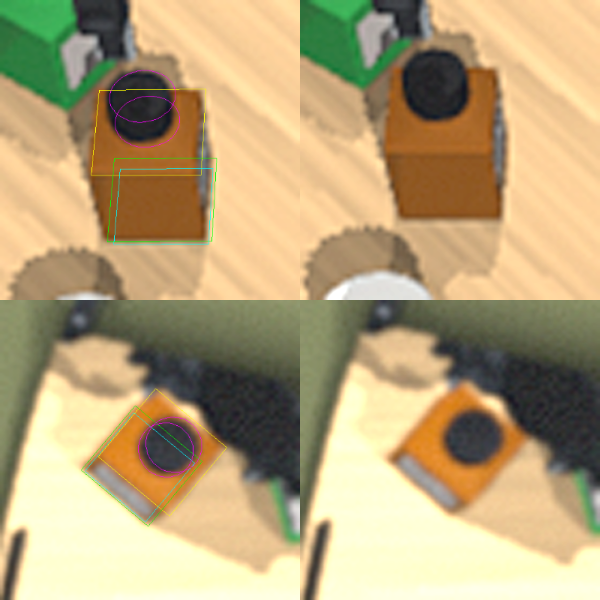

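View pics/p9_scene.png

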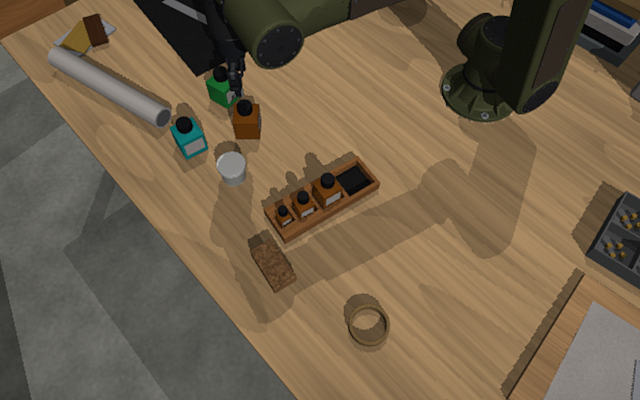

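Emit:
apply_moves:
  commands: [0.002,-0.0026,0.12,0,0,-0.0006,-0.8,0.002,-0.0026,0.12,0,0,-0.0006,-0.8,0.002,-0.0026,0.08,0,0,-0.0006,-0.8,0,0,0.045,0,0,0,-0.5,0,0,0,0,0,0,-0.2]

```text
clock: 22.3
ee_pos: [0.5879, -0.3442, 0.1601]
eef_rot: [0.0, 0.934, -0.356, -0.001]
contact_force: [-1.0, -0.5, 0.1]
grip_width: 0.052
```

Emit:
apply_moves:
  commands: [0,0,0,0,0,0,0,0,0,0,0,0,0,0.1,0,0,0,0,0,0,0.3,0,0,0,0,0,0,0.6,0,0,0,0,0,0,1]
  grip_force: 60

```text
clock: 22.8
ee_pos: [0.5886, -0.3458, 0.1637]
eef_rot: [0.0, 0.934, -0.357, 0.001]
contact_force: [-2.1, 2.4, 6.3]
grip_width: 0.0378
```

```bash
python3 go.py .5877 -.3461 .25 -41.9
```

```text
t 22.8 pos [ 0.5886 -0.3458  0.1637] phi -41.83 tilt 0.17 grip 0.0378 F [-2.1  2.4  6.3]
N 2
[-0.0004, 0.0016, -0.1726, -0.0002, -0.0007, 0.0003]
[-0.0006, 0.0016, -0.1726, -0.0002, -0.0007, 0.0003]
```

Emit:
apply_moves:
  commands: [0,0,-0.03,0,0,0,1,0,0,-0.1,0,0,0,1,0,0,-0.14,0,0,0,1,0,0,-0.14,0,0,0,1,0,0,-0.05,0,0,0,1]

```text
clock: 23.3
ee_pos: [0.5888, -0.3459, 0.2808]
eef_rot: [0.0, 0.934, -0.357, 0.003]
contact_force: [-0.4, -0.7, -2.3]
grip_width: 0.0381
```

```bash
python3 go.py .4957 -.028 .275 -9.2 11; python3 look.py pa b .5877 -.3461 48.1 .11 35
```

```text
t 23.3 pos [ 0.5888 -0.3459  0.2808] phi -41.84 tilt 0.33 grip 0.0381 F [-0.4 -0.7 -2.3]
N 11
[-0.1023, -0.0635, 0.0017, -0.0, -0.0003, -0.0259]
[-0.0989, -0.0688, 0.0017, -0.0, -0.0003, -0.0259]
[-0.0952, -0.0738, 0.0018, -0.0, -0.0003, -0.0259]
[-0.0913, -0.0786, 0.0018, -0.0, -0.0003, -0.0259]
[-0.0871, -0.0832, 0.0019, -0.0, -0.0003, -0.0259]
[-0.0826, -0.0876, 0.0019, -0.0, -0.0003, -0.0259]
[-0.078, -0.0918, 0.002, -0.0, -0.0003, -0.0259]
[-0.0731, -0.0957, 0.002, -0.0, -0.0003, -0.0259]
[-0.0681, -0.0994, 0.002, -0.0, -0.0003, -0.0259]
[-0.0628, -0.1027, 0.0021, -0.0, -0.0003, -0.0259]
[-0.0574, -0.1059, 0.0021, -0.0, -0.0003, -0.0259]
```

View pics/pa.png

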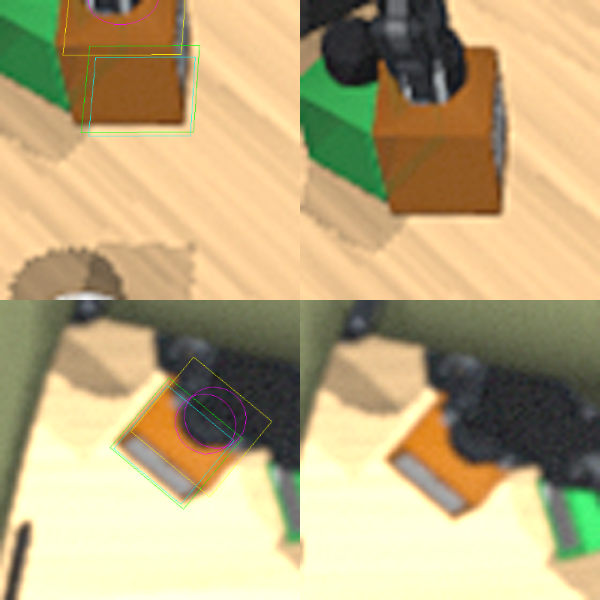

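Emit:
apply_moves:
  commands: [-0.06,-0.04,0,0,0,-0.015,1,-0.1,-0.068,0,0,0,-0.026,1,-0.096,-0.073,0,0,0,-0.026,1,-0.092,-0.078,0,0,0,-0.026,1,-0.088,-0.083,0,0,0,-0.026,1]

```text
clock: 23.9
ee_pos: [0.5502, -0.2101, 0.2728]
eef_rot: [-0.0, 0.97, -0.243, -0.002]
contact_force: [0.5, -0.0, -3.3]
grip_width: 0.038
```

Emit:
apply_moves:
  commands: [-0.083,-0.088,0,0,0,-0.026,1,-0.078,-0.092,0,0,0,-0.026,1,-0.073,-0.096,0,0,0,-0.026,1,-0.068,-0.099,0,0,0,-0.026,1,-0.063,-0.103,0,0,0,-0.026,1]

```text
clock: 24.4
ee_pos: [0.5108, -0.0647, 0.2731]
eef_rot: [0.0, 0.993, -0.115, -0.002]
contact_force: [1.4, 0.0, -2.5]
grip_width: 0.038
```

Emit:
apply_moves:
  commands: [-0.06,-0.1,0,0,0,-0.026,1,-0.03,-0.06,0,0,0,-0.01,1,0,0,0,0,0,0,1,0,0,0,0,0,0,1]

```text
clock: 24.8
ee_pos: [0.4979, -0.0219, 0.2743]
eef_rot: [0.0, 0.997, -0.08, -0.001]
contact_force: [-0.0, 0.5, -3.2]
grip_width: 0.0377
```

```bash
python3 go.py .4957 -.028 .197 -9.2 3; python3 look.py pb b .4957 -.028 80.8 .11 35
```

```text
t 24.8 pos [ 0.4979 -0.0219  0.2743] phi -9.14 tilt 0.17 grip 0.0377 F [-0.   0.5 -3.2]
N 3
[-0.0013, 0.0084, 0.1031, 0.0001, 0.0005, 0.0002]
[-0.0014, 0.0084, 0.1031, 0.0001, 0.0005, 0.0002]
[-0.0015, 0.0084, 0.1031, 0.0001, 0.0005, 0.0002]
```

View pics/pb.png

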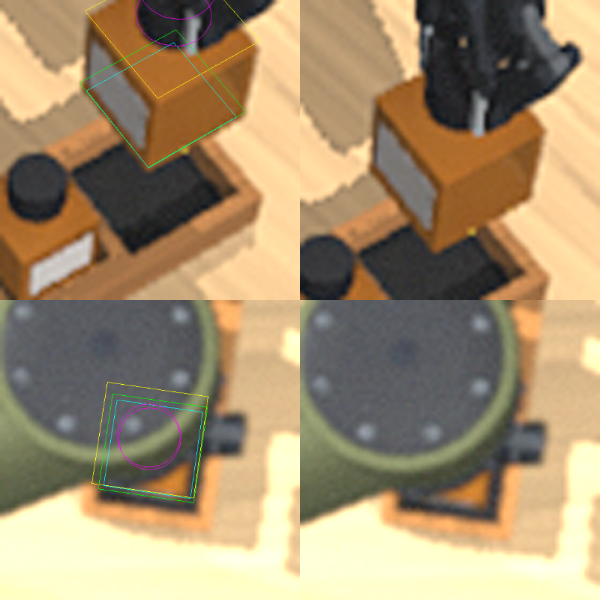

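Emit:
apply_moves:
  commands: [-0.0014,0.0084,0,0,0,0,1,-0.0014,0.0084,0.06,0,0,0,1,-0.0014,0.0084,0.1,0,0,0,1,0,0,0.09,0,0,0,1,0,0,0.04,0,0,0,1]

```text
clock: 25.4
ee_pos: [0.4951, -0.0288, 0.2001]
eef_rot: [0.0, 0.997, -0.081, -0.002]
contact_force: [-0.5, 0.5, -3.7]
grip_width: 0.0378
```

Emit:
apply_moves:
  commands: [0,0,0,0,0,0,1]

```text
clock: 25.5
ee_pos: [0.4955, -0.0287, 0.2017]
eef_rot: [0.001, 0.997, -0.08, -0.002]
contact_force: [-0.3, 0.7, -3.8]
grip_width: 0.0379
```

```bash
python3 go.py .4957 -.028 .1717 -9.2 3; python3 look.py pc b .4957 -.028 80.8 .036 35
```

```text
t 25.5 pos [ 0.4955 -0.0287  0.2017] phi -9.22 tilt 0.22 grip 0.0379 F [-0.3  0.7 -3.8]
N 3
[0.0003, -0.0011, 0.0399, 0.0002, 0.0006, -0.0001]
[0.0002, -0.0011, 0.0399, 0.0002, 0.0006, -0.0001]
[0.0002, -0.001, 0.0399, 0.0002, 0.0006, -0.0001]
```

View pics/pc.png

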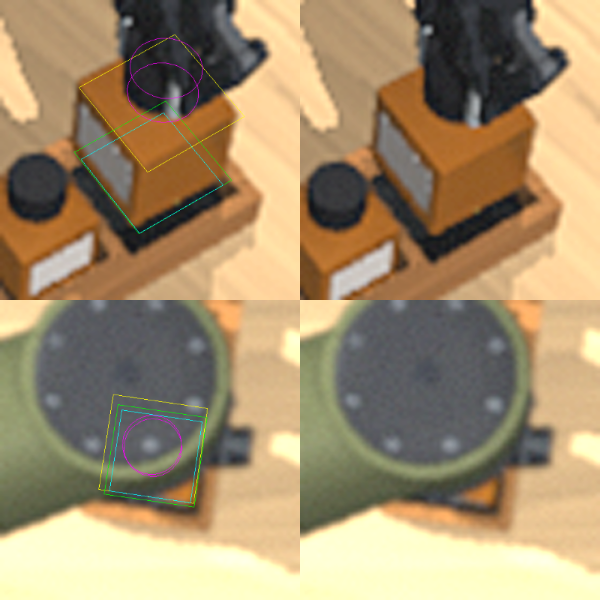

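Emit:
apply_moves:
  commands: [0,-0.002,0.02,0,0,0,1,0,-0.001,0.02,0,0,0,1,0,0,0.02,0,0,0,1,0,0,0.015,0,0,0,1,0,0,0,0,0,0,1]

```text
clock: 26.1
ee_pos: [0.4961, -0.0275, 0.1843]
eef_rot: [0.0, 0.997, -0.08, -0.001]
contact_force: [-0.5, 0.3, -3.8]
grip_width: 0.0381
```

Emit:
apply_moves:
  commands: [0,0,0.008,0,0,0,1,0,0,0.008,0,0,0,1,0,0,0,0,0,0,1]

```text
clock: 26.4
ee_pos: [0.4963, -0.0275, 0.1809]
eef_rot: [0.0, 0.997, -0.08, -0.0]
contact_force: [-0.0, -0.0, -3.9]
grip_width: 0.0381
```

Emit:
apply_moves:
  commands: [0,0,0.008,0,0,0,1,0,0,0.008,0,0,0,1,0,0,0.006,0,0,0,1,0,0,0.005,0,0,0,1,0,0,0,0,0,0,1]

```text
clock: 26.9
ee_pos: [0.4963, -0.0275, 0.1742]
eef_rot: [0.0, 0.997, -0.08, -0.0]
contact_force: [-0.1, 0.3, -3.0]
grip_width: 0.0383
```

Emit:
apply_moves:
  commands: [0,0,0.004,0,0,0,1,0,0,0.004,0,0,0,1,0,0,0,0,0,0,1]

```text
clock: 27.2
ee_pos: [0.4964, -0.0275, 0.1722]
eef_rot: [0.0, 0.997, -0.08, -0.0]
contact_force: [-0.6, -0.9, -3.8]
grip_width: 0.038
```

Emit:
apply_moves:
  commands: [0,0,0.004,0,0,0,1,0,0,0.004,0,0,0,1,0,0,0,0,0,0,1]

```text
clock: 27.5
ee_pos: [0.4968, -0.0276, 0.1718]
eef_rot: [0.0, 0.997, -0.08, 0.001]
contact_force: [-2.0, -0.3, 4.9]
grip_width: 0.0379
```

Contact at the predicted 0.1717. Release and clear.

Emit:
apply_moves:
  commands: [0,0,0,0,0,0,0.1,0,0,0,0,0,0,-0.2,0,0,0,0,0,0,-0.5,0,0,0,0,0,0,-0.7,0,0,-0.04,0,0,0,-0.7]

```text
clock: 28.0
ee_pos: [0.4957, -0.0275, 0.1791]
eef_rot: [0.0, 0.997, -0.08, -0.001]
contact_force: [0.1, 1.1, -0.1]
grip_width: 0.0723
```

Emit:
apply_moves:
  commands: [0,0,-0.12,0,0,0,-0.7,0,0,-0.18,0,0,0,-0.7,0,0,-0.12,0,0,0,-0.7,0,0,0,0,0,0,-0.7]

```text
clock: 28.4
ee_pos: [0.4977, -0.0277, 0.2918]
eef_rot: [-0.001, 0.997, -0.08, 0.005]
contact_force: [0.7, -0.8, -0.1]
grip_width: 0.0727
```

Emit:
apply_moves:
  commands: [0,-0.18,0,0,0,0,-0.7,0,-0.18,0,0,0,0,-0.7,0,-0.18,0,0,0,0,-0.7,0,-0.18,0,0,0,0,-0.7,0,-0.18,0,0,0,0,-0.7]

```text
clock: 28.9
ee_pos: [0.5323, 0.1965, 0.2856]
eef_rot: [-0.0, 0.997, -0.08, 0.0]
contact_force: [0.2, -0.1, 0.1]
grip_width: 0.0725
```

Emit:
apply_moves:
  commands: [0,-0.05,0,0,0,0,-0.7,0,0,0,0,0,0,-0.7,0,0,0,0,0,0,-0.7]

```text
clock: 29.2
ee_pos: [0.5343, 0.2066, 0.2853]
eef_rot: [0.0, 0.997, -0.08, -0.0]
contact_force: [-0.1, 0.3, 1.4]
grip_width: 0.0726
```

Run:
```python
from h import *; import cv2
o=[]
a=imaging.capture("scene")[:,:,::-1]; b=imaging.capture("top")[:,:,::-1]; cv2.imwrite("pics/f_scene.png",a)
o=np.hstack([cv2.resize(a[130:290,240:400],(400,400),interpolation=cv2.INTER_CUBIC),cv2.resize(b[120:270,240:390],(400,400),interpolation=cv2.INTER_CUBIC)])
cv2.imwrite("pics/fin.png",o); print(robot.get_obs()["ee_pos"],robot.get_obs()["clock"])
```

```text
[0.53435551 0.20590288 0.28576376] 29.3
```

View pics/fin.png

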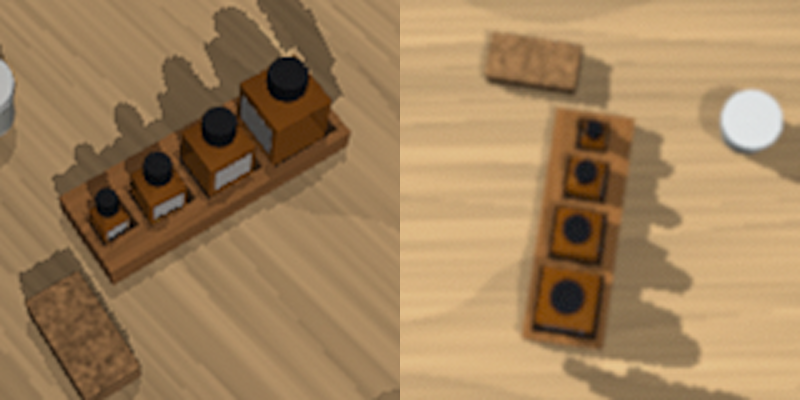

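View pics/f_scene.png

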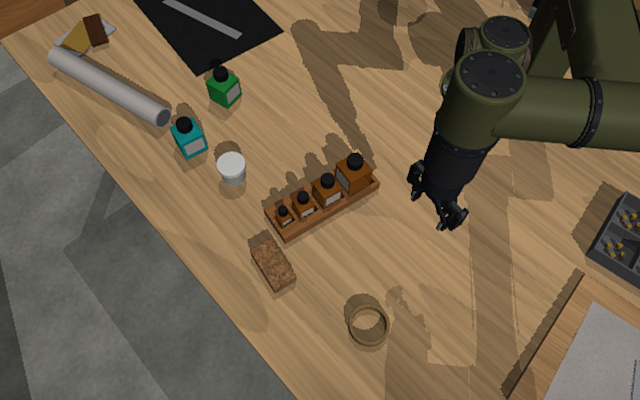

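```bash
python3 -c "
from rig import close_job; print(close_job())"
```

```text
the job is handed in; nothing more can be done
None
```

All four amber bottles are upright in their own pockets of the block, placed smallest to largest (c, a, d, b). The job was handed in at about 29 s of the 109 s allowed.

- **Placing:** I gripped each bottle by its cap and turned it square to its pocket. I then lowered it in steps of 1–2 mm near the bottom until it touched. Each one touched at the height expected for the pocket floor, to within about 0.3 mm, and the force reading never went above about 8 N.
- **Last pictures:** both views show all four bottles upright, one in each pocket in size order. The tub, tape, cork block and the green and turquoise look-alikes are where they started, and the gripper is well clear.
- **Small disagreements:**
  - Bottles a and d looked a few degrees off square in the pictures, which is within the pocket play.
  - While closing on the caps, the tool was pushed up 2–4 mm with about 6 N, probably the fingertips touching the shoulders. I allowed for this in the placing heights.

No check failed.

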